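# Set a heel strip against the rail of the sawing jig

### The arm

A 6-joint arm with a two-finger parallel gripper is mounted at the origin on the work surface. World frame = base frame: x ahead of the robot, y to its left, z up, the work surface at z = 0. Lengths are in m, angles in rad, forces in N, time in s.
With the tool pointing down it reaches from about 0.375 to 0.9 m from the base axis. Payload 3.1 kg.
Tool frame: the origin (TCP) lies midway between the tips of the shut fingers; the grasp point (between the pads) lies 19 mm behind it; z points along the fingers, y is the direction in which the jaws open and shut (so a half turn about z gives the same grasp; the last joint's range is limited). The gripper opens to 85 mm and grips with 20 to 120 N. Pads are 22 mm wide; open, the fingers measure 114 mm over their backs; the gripper's body (76 mm by 85 mm) begins 54 mm behind the grasp point. The pads swing forward as they close: fully open they stand 13 mm farther back than shut.
Start: joints at [-1.306, 0.527, 1.433, -0, 1.181, -0.178], TCP at [0.268, -0.565, 0.207] pointing down, gripper open.
Joint ranges: [-3.08, 3.08], [-0.75, 2.2], [0.22, 2.44], [-1.43, 4.57], [0, 2.65], [-2.85, 2.85]. Speed limits (rad/s): [2.79, 2.79, 3.14, 3.14, 3.14, 3.14].

### API

Orientations are given as a unit quaternion [x, y, z, w].
In Python, from station import manip gives the robot as it stands.
- The arm moves only by the tool servo_tool, never from a script. Its argument "increments" is a list of rows, each an object with "hand": the closure, from 0 (fully open) to 1 (shut); "travel": the shift along the tool's x, y, z in mm, a list of three; "yaw": the turn about the tool's z in degrees. A call has 1 to 20 rows; each row shifts and turns the commanded pose from where the row before left it, along the tool's axes as they then stand; what a row does not reach is not made up. A row lasts 1/10 s, in which the tool goes at most 50 mm and 8.59 degrees, less where a joint would pass 70% of its speed; a pose out of reach is approached as far as the arm can. A call with a gripper value outside its range is refused whole. The fingers move at their own pace and stop on an object; "newtons" is the grip in N (left out, the last holds). Time passes only in rows, so rows that do not move let the fingers close. It gives the time, the measured TCP pose, the force and the opening at its end, in the units of the state.
- manip.sense(): the state, without advancing time (a new reading comes with each control period).
- manip.snapshot(name): name is "scene" or "top"; returns a dict with "pixels" (384x512x3 uint8, blue, green, red), "fx", "fy", "cx", "cy" (pixels), "D" ([k1, k2, p1, p2, k3] as OpenCV has them; the pictures are not rectified), "R" (3x3) and "t" (3): a world point X has camera coordinates R X + t. Camera axes: x right, y down, z forward; pixel columns grow to the right and rows downward; lengths in m; the calibration is good to about 2 mm. A picture is of the moment at which its call begins. There is no depth.
- manip.sign_off(): hands the job in, once; it reports no verdict.
The state is a dict: "t": time; "q": joint angles; "qd": joint speeds; "tau": joint torques, N m; "tcp_pos": TCP position; "tool_rot": TCP orientation; "force": force on the tool from outside, world axes, zero at the start; "ft_torque": the same for the moment, N m; "finger_gap": opening from 0.0 (shut) to 1.0 (fully open).
Only numpy, scipy, OpenCV 4.12 (cv2) and the standard library are available. Lean on these libraries where they do the work, as an engineer would, in place of code of your own. Each camera call takes 0.05 s, during which the arm holds its last target.

### The job

Set up the jig for sawing the long wooden strip: first take the loose heel block off the jig's board and put it down in the wooden tray that stands beside the jig. Then slide the strip over the board, never lifting it, until its whole length lies flush against the steel rail and its end is hard up against the end stop. Last, swing the turn-button on the rail fully round, square across the top of the strip, and leave all the other things on the bench where they are.

Things in the scene. Friction and masses are not known exactly. Their poses are not given: they have to be found in the camera images.
- jig: Fixed grey faced board, 230 mm (x) by 440 mm (y), 18 mm thick, lying on the bench; origin at the centre of its underside, so its upper face is at z = 18 mm in its own frame. Its x axis points away from the robot towards the rail, its y axis runs along the rail, z is up. A steel rail, 25 mm wide, 400 mm long and 31 mm high above the board, runs along y near the far edge; its face towards the robot is at x = +85 mm in this frame.
- end_stop: Fixed steel end stop standing on the board at the left (+y) end, against the rail: 55 mm (x) by 20 mm (y) by 28 mm high; origin at the centre of its underside; axes as those of the jig. Its place along the rail differs from run to run.
- end_stop_face (a point): Point on the face of the end stop that the strip's end must touch (the face that looks to -y), at mid-width, 14 mm above the board; axes as those of the jig.
- strip_center (a point): Centre (half-way up) of the loose straight strip of pale wood, 260 mm long (its own y), 30 mm wide (x) and 28 mm high (z), 0.11 to 0.22 kg, lying flat and askew on the board on the robot's side of the rail; its own y axis points to its left end. Lying flush against the rail its centre line is at x = 70 mm in the jig's frame.
- strip_left (a point): Centre of the left (+y) end face of the strip, half-way up: the end that goes to the end stop.
- strip_right (a point): Centre of the right (-y) end face of the strip, half-way up.
- strip: The same strip; origin at the centre of its underside.
- heel_center (a point): Centre (half-way up) of the loose wooden shoe-heel block lying on the board between strip and rail: 46 mm (its x) by 40 mm (its y) by 32 mm high, 0.05 kg; straight parallel sides towards its +y and -y, a flat end to -x and a half-round end to +x. It is best gripped across its 40 mm width.
- heel: The same heel block; origin at the centre of its underside.
- tray: Fixed shallow open wooden tray, 200 mm (x) by 130 mm (y) outside, 35 mm high, walls and floor 6 mm; it stands on the bench to the left or right of the jig; origin at the centre of its underside. A second heel block of the same kind is fixed in its far (+x) half and stays there.
- tray_spot (a point): Point on the floor of the tray in the middle of its free part, 6 mm above the bench: room for the heel block.
- turn_button (a joint): Angle of the wooden turn-button, a bar 75 mm long, 22 mm wide and 14 mm thick that turns about an upright pivot on top of the rail: 0 when it points to the left (+y) along the rail, growing anticlockwise seen from above; at 1.57 it points to -x of the jig, square across the bed; it stops at 1.6. It turns stiffly (0.06 N m, about 1.2 N at its knob) and stays where it is left. Its underside is 3 mm above the top of the strip.
- button_pivot (a point): Pivot of the turn-button, on the top face of the rail, on the underside of the bar (49 mm above the bench), at x = 97.5 mm, y = 50 mm in the jig's frame.
- button_knob (a point): Centre of the round wooden knob near the free end of the turn-button, 52 mm from the pivot's axis: 16 mm in diameter, 24 mm high, standing upright on the bar (from 63 to 87 mm above the bench).
- last_a: Wooden shoe last (bystander), 230 x 84 x 100 mm, origin under its middle; stands on the side of the jig opposite the tray. Leave it.
- last_b: Second wooden shoe last (bystander), 230 x 84 x 100 mm, beyond the rail. Leave it.
- glue_tin: Tin, 80 mm in diameter, 100 mm high, beyond the rail. Leave it.
- tack_tin: Small open steel tin, 44 mm in diameter, 24 mm high, standing on the board's near left corner. Leave it.
- brush: Brush lying on the bench near the jig's right near corner. Leave it.
- insoles: Low stack of insoles, 25 mm high, on the bench near the jig's left near corner. Leave it.
Not all that is in view belongs to the job. There is more than one size of the heel; the job needs the larger.

How it is judged:
On the way, in this order (a step that is already met when the one before it is completed fails the run):
1. the heel block lies in the tray, let go (x of heel_center in the frame of tray between -0.1 and 0.1 m and y of heel_center in the frame of tray between -0.065 and 0.065 m and z of heel_center in the frame of tray below 0.04 m and contact force between heel and the fingers below 0.1 N), for 0.2 s.
2. the strip lies flush along the rail with its end against the end stop (x of each of strip_left, strip_right in the frame of jig above 0.067 m and y of strip_left in the frame of end_stop_face between -0.0035 and 0.003 m and z of strip_center in the frame of jig below 0.037 m), for 0.2 s.
3. the turn-button is swung square across the strip (all of step 2 and value of joint turn_button above 1.4 rad), for 0.2 s.
At the end, for the whole second after the job is handed in: The heel block lies on the tray's floor; both ends of the strip are within 3 mm of the rail's face, its left end within 3.5 mm of the end stop, flat on the board; the turn-button is at more than 1.4 rad; strip and heel block are at rest (all of step 3 and x of heel_center in the frame of tray between -0.1 and 0.1 m and y of heel_center in the frame of tray between -0.065 and 0.065 m and z of heel_center in the frame of tray below 0.04 m and linear speed of each of strip, heel below 0.01 m/s); the robot touches nothing.
It fails at once if the strip is lifted more than 12 mm off the board (z of strip_center in the frame of jig above 0.044 m).
It fails at once if another thing on the bench is moved more than 25 mm (distance of any of last_a, last_b, glue_tin, tack_tin, brush, insoles from where it was at the start of the episode above 0.025 m).
It also fails if it takes over 72 s, if anything falls off the work surface, if the arm or the gripper's body presses on something with over 40 N, if the wrist force passes 120 N, or if a joint passes its speed limit or range.

## Working session

There is one attempt and no reset: what is moved stays moved. The work goes in short steps, Python scripts to look and compute and a tool call to move; the robot and the scene stay as the last step left them, time stands still between calls to the robot, and variables do not carry over. Pictures are saved under pics/ and viewed, and the job is handed in when it is done.

Besides the shell and the picture viewer there is one more tool, called after "Call:" by a JSON object that holds its "api" and its "payload", one argument or row to a line. servo_tool: Moves the arm, as the interface text tells. Its arguments: {"type":"object","properties":{"increments":{"type":"array","items":{"type":"object","properties":{"hand":{"type":"number"},"travel":{"type":"array","items":{"type":"number"}},"yaw":{"type":"number"}}}},"newtons":{"type":"number"}},"required":["increments"]}

```bash
ls; mkdir -p pics; python3 - <<'E'
from station import manip
import cv2
s=manip.sense();print(s)
for n in("scene","top"):
    d=manip.snapshot(n);cv2.imwrite(f"pics/{n}0.png",d["pixels"])
    print(n,{k:v for k,v in d.items() if k!="pixels"})
    import pickle;pickle.dump(d,open(f"{n}0.pkl","wb"))
E
```

```text
pics
{'t': 0.0, 'q': array([-1.30649483e+00,  5.28511956e-01,  1.43393714e+00, -1.44098843e-05,
        1.18142233e+00, -1.78485646e-01]), 'qd': array([-1.18984729e-03, -1.73520421e-03, -6.79811682e-05,  5.12033755e-04,
        9.27581860e-04,  3.98094422e-04]), 'tau': array([ 2.66391267e-03, -4.42343581e+01, -1.78022987e+01, -7.07526078e-05,
        8.34693405e-03,  9.86075094e-06]), 'tcp_pos': array([ 0.26760592, -0.56392747,  0.2059945 ]), 'tool_rot': array([ 9.75591148e-01,  2.19591925e-01, -5.55299547e-05, -1.13804896e-03]), 'force': array([0.1728528 , 0.49254365, 0.86745527]), 'ft_torque': array([ 0.01660552, -0.00438909, -0.03732378]), 'finger_gap': 1.00332783432361}
scene {'fx': 488.83843882863164, 'fy': 488.83843882863164, 'cx': 254.62770676226611, 'cy': 187.52791243338527, 'D': array([0.05156915, 0.        , 0.        , 0.        , 0.        ]), 'R': array([[ 8.34117022e-01,  5.51586924e-01, -8.11557640e-04],
       [ 3.52612310e-01, -5.34355248e-01, -7.68198561e-01],
       [-4.24161941e-01,  6.40481331e-01, -6.40211147e-01]]), 't': array([-0.43760599, -0.13889969,  1.67445847])}
top {'fx': 488.5923335635454, 'fy': 488.5923335635454, 'cx': 251.3094542770693, 'cy': 184.0043618201901, 'D': array([-0.12132412,  0.        ,  0.        ,  0.        ,  0.        ]), 'R': array([[ 2.01182908e-02, -9.99797526e-01,  4.02862987e-04],
       [-9.97346956e-01, -2.00971717e-02, -6.99653676e-02],
       [ 6.99592978e-02,  1.00578944e-03, -9.97549340e-01]]), 't': array([-0.01653541,  0.55107282,  1.14593359])}
```

View pics/top0.png

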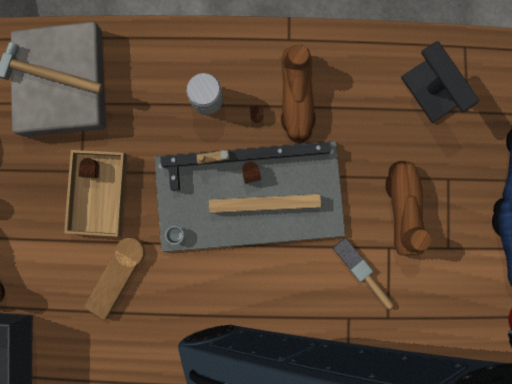

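View pics/scene0.png

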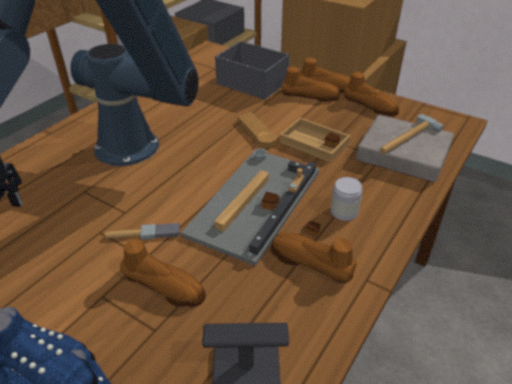

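The top view shows the board at about (250,195), with the heel on it at (252,172), the strip from (210,206) to (320,201), the rail from (160,160) to (335,148) and the end stop at (174,178). The button is at about (212,157) and the tack tin at (174,235). The tray is on the left at (96,195), and a small decoy heel sits beyond the rail at (257,114). Next I'll take a closer crop.

```bash
cat > h.py <<'E'
import numpy as np,cv2,pickle
def ray(d,uv):
    K=np.array([[d["fx"],0,d["cx"]],[0,d["fy"],d["cy"]],[0,0,1]])
    p=cv2.undistortPoints(np.array(uv,float).reshape(-1,1,2),K,d["D"])[:,0]
    r=np.c_[p,np.ones(len(p))]@d["R"]
    return -d["R"].T@d["t"],r
def plane(d,uv,z):
    c,r=ray(d,uv); return c+r*((z-c[2])/r[:,2])[:,None]
def proj(d,X):
    K=np.array([[d["fx"],0,d["cx"]],[0,d["fy"],d["cy"]],[0,0,1]])
    return cv2.projectPoints(np.array(X,float).reshape(-1,1,3),cv2.Rodrigues(d["R"])[0],d["t"],K,d["D"])[0][:,0]
E
python3 - <<'E'
from h import *
d=pickle.load(open("top0.pkl","rb"))["pixels"]
cv2.imwrite("pics/t0c.png",cv2.resize(d[130:260,150:350],None,fx=4,fy=4,interpolation=cv2.INTER_CUBIC))
cv2.imwrite("pics/t0t.png",cv2.resize(d[140:250,55:155],None,fx=5,fy=5,interpolation=cv2.INTER_CUBIC))
E
```

```text
(no output)
```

View pics/t0c.png

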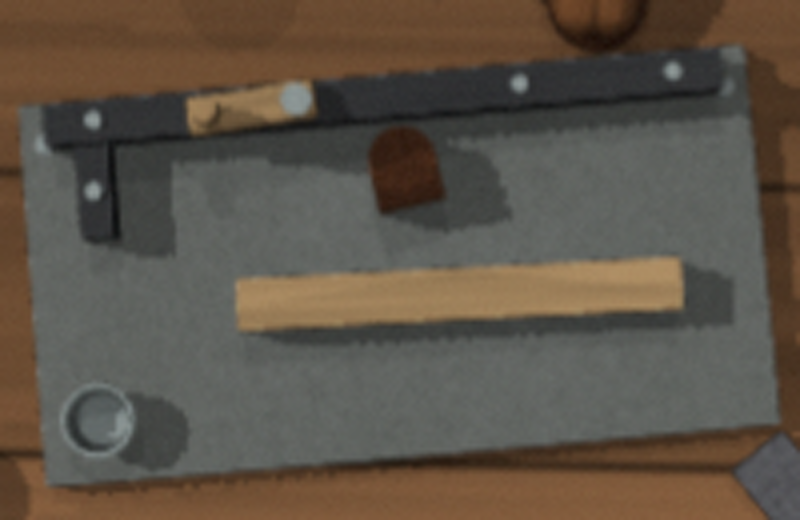

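View pics/t0t.png

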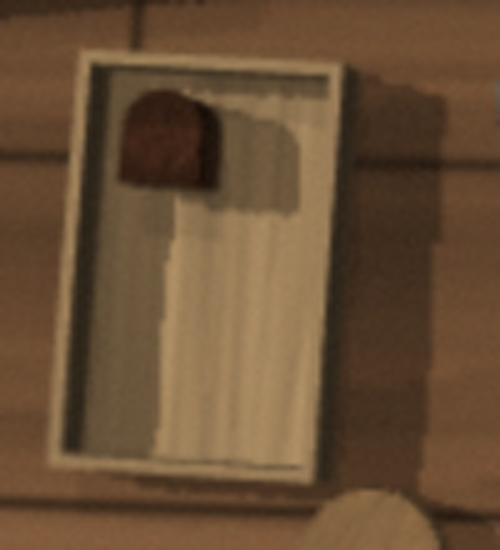

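```bash
cat > m.py <<'E'
from h import *
d=pickle.load(open("top0.pkl","rb")); im=d["pixels"]
hsv=cv2.cvtColor(im,cv2.COLOR_BGR2HSV)
f4=lambda p,o,s:(np.array(p,float)+.5)/s-.5+np.array(o)
print("cam",-d["R"].T@d["t"])
b=plane(d,f4([[20,107],[743,47],[777,425],[47,487]],(150,130),4),.018)
print("board",b.round(4)); print("sizes",[np.linalg.norm(b[i]-b[(i+1)%4]).round(4) for i in range(4)])
J=b.mean(0); ey=(b[0]-b[1]+b[3]-b[2])[:2]; ey/=np.linalg.norm(ey); ex=np.array([ey[1],-ey[0]])
print("jig",J,"x axis",ex,"yaw",np.degrees(np.arctan2(ex[1],ex[0])))
tj=lambda P:np.c_[(np.atleast_2d(P)[:,:2]-J[:2])@ex,(np.atleast_2d(P)[:,:2]-J[:2])@ey]
t=plane(d,f4([[80,52],[350,65],[315,482],[50,465]],(55,140),5),.035)
print("tray",t.round(4),[np.linalg.norm(t[i]-t[(i+1)%4]).round(4) for i in range(4)],"c",t.mean(0))
# strip: pale wood in board
roi=np.zeros(im.shape[:2],np.uint8); cv2.rectangle(roi,(200,190),(330,220),255,-1)
m=cv2.inRange(hsv,(8,60,110),(30,255,255))&roi
c=max(cv2.findContours(m,0,1)[0],key=cv2.contourArea)
r=cv2.minAreaRect(c);bp=cv2.boxPoints(r);P=plane(d,bp,.046)
print("strip px",bp.round(1),"world",P.round(4),"jig",tj(P).round(4),[np.linalg.norm(P[i]-P[(i+1)%4]).round(4) for i in range(2)],"c",P.mean(0),tj(P.mean(0)))
roi[:]=0; cv2.rectangle(roi,(238,158),(266,188),255,-1)
m=cv2.inRange(hsv,(0,110,20),(20,255,120))&roi
c=max(cv2.findContours(m,0,1)[0],key=cv2.contourArea)
print("heel area",cv2.contourArea(c),"rect",cv2.minAreaRect(c)); M=cv2.moments(m,True); print(M["m10"]/M["m00"],M["m01"]/M["m00"])
# heel from crop corners z=.05: flat end corners, round apex
h=plane(d,f4([[381,212],[444,196],[404,126],[370,160],[436,148]],(150,130),4),.050)
print("heel",h.round(4),"jig",tj(h).round(4),np.linalg.norm(h[0]-h[1]))
e=plane(d,f4([[80,240],[115,238],[110,146],[44,147],[720,92]],(150,130),4),.046); print("stop corners, rail face jig",tj(e).round(4))
k=plane(d,f4([[208,117]],(150,130),4),.087); print("knob",k,tj(k)); k=plane(d,f4([[296,99]],(150,130),4),.065); print("piv",k,tj(k))
E
python3 m.py
```

```text
cam [ 0.46977476 -0.00660962  1.18168797]
board [[ 0.6134  0.2288  0.018 ]
 [ 0.6586 -0.2062  0.018 ]
 [ 0.4319 -0.2285  0.018 ]
 [ 0.3864  0.2053  0.018 ]]
sizes [np.float64(0.4374), np.float64(0.2278), np.float64(0.4362), np.float64(0.2282)]
jig [ 5.22572077e-01 -1.55961529e-04  1.80000000e-02] x axis [0.99459585 0.10382245] yaw 5.959327059387069
tray [[0.6235 0.4311 0.035 ]
 [0.6192 0.2981 0.035 ]
 [0.4208 0.3076 0.035 ]
 [0.4252 0.437  0.035 ]] [np.float64(0.133), np.float64(0.1985), np.float64(0.1295), np.float64(0.1984)] c [0.5221615  0.36842648 0.035     ]
strip px [[208.4 199. ]
 [319.8 193.5]
 [320.5 206.7]
 [209.1 212.3]] world [[ 0.5124  0.0937  0.046 ]
 [ 0.5305 -0.1657  0.046 ]
 [ 0.4996 -0.1676  0.046 ]
 [ 0.4816  0.0914  0.046 ]] jig [[-0.0004  0.0944]
 [-0.0093 -0.1655]
 [-0.0402 -0.1642]
 [-0.0313  0.0953]] [np.float64(0.26), np.float64(0.031)] c [ 0.50602047 -0.0370713   0.046     ] [[-0.0202948  -0.03499741]]
heel area 258.0 rect ((250.41177368164062, 171.14706420898438), (19.402849197387695, 16.249887466430664), 75.96376037597656)
250.62847222222223 171.91666666666666
heel [[ 0.5521  0.0095  0.05  ]
 [ 0.5621 -0.0269  0.05  ]
 [ 0.6025 -0.0028  0.05  ]
 [ 0.5822  0.0166  0.05  ]
 [ 0.59   -0.0217  0.05  ]] jig [[ 0.0303  0.0066]
 [ 0.0365 -0.0307]
 [ 0.0793 -0.0109]
 [ 0.0611  0.0104]
 [ 0.0649 -0.0284]] 0.037760070734317586
stop corners, rail face jig [[ 0.029   0.1832]
 [ 0.0285  0.1626]
 [ 0.0826  0.1616]
 [ 0.0853  0.2005]
 [ 0.0844 -0.1976]]
knob [[0.60114703 0.10778399 0.087     ]] [[0.08935691 0.09919878]]
piv [[0.61518942 0.05963132 0.065     ]] [[0.09832409 0.04984842]]
```

Everything agrees with the stated sizes: the board measures 437x228, the strip 260x31, the pivot sits at jig (0.098, 0.050), and the rail face is at 0.085. The heel is at about (0.579, -0.003) with a yaw of about 15°, so I'll move above it.

Call:
{"api": "servo_tool", "payload": {
  "increments": [
    {"hand": 0, "yaw": 5, "travel": [0, 0, 0]},
    {"hand": 0, "yaw": 5, "travel": [0, 0, 0]},
    {"hand": 0, "travel": [29.4, -30.5, 4], "yaw": 0},
    {"hand": 0, "travel": [29.4, -30.5, 4], "yaw": 0},
    {"hand": 0, "travel": [29.4, -30.5, 4], "yaw": 0},
    {"hand": 0, "travel": [29.4, -30.5, 4], "yaw": 0},
    {"hand": 0, "travel": [29.4, -30.5, 4], "yaw": 0},
    {"hand": 0, "travel": [29.4, -30.5, 4], "yaw": 0},
    {"hand": 0, "travel": [29.4, -30.5, 4], "yaw": 0},
    {"hand": 0, "travel": [29.4, -30.5, 4], "yaw": 0},
    {"hand": 0, "travel": [29.4, -30.5, 4], "yaw": 0},
    {"hand": 0, "travel": [29.4, -30.5, 4], "yaw": 0},
    {"hand": 0, "travel": [29.4, -30.5, 4], "yaw": 0},
    {"hand": 0, "travel": [29.4, -30.5, 4], "yaw": 0},
    {"hand": 0, "travel": [29.4, -30.5, 4], "yaw": 0},
    {"hand": 0, "travel": [29.4, -30.5, 4], "yaw": 0},
    {"hand": 0, "travel": [29.4, -30.5, 4], "yaw": 0}
  ],
  "newtons": 40
}}

```text
t: 1.8
tcp_pos: [0.5721, -0.0049, 0.1465]
tool_rot: [0.991, 0.134, -0.0, -0.0]
force: [-0.0, -1.3, 0.3]
finger_gap: 0.999
```

```bash
cat > g.py <<'E'
import sys,numpy as np
from station import manip
# usage: g.py x y z phi_deg -> tool-axis deltas (mm) after yawing, from measured pose
s=manip.sense(); q=s["tool_rot"]; p=s["tcp_pos"]
from scipy.spatial.transform import Rotation as R
M=R.from_quat(q).as_matrix(); phi=np.degrees(np.arctan2(M[1,0],M[0,0]))
print("t %.2f"%s["t"],"tcp",p.round(4),"phi %.2f"%phi,"gap %.3f"%s["finger_gap"],"F",s["force"].round(2),"q",s["q"].round(2),"tilt",M[2].round(3))
if len(sys.argv)>4:
    x,y,z,f=map(float,sys.argv[1:5]); a=np.radians(f); d=np.array([x,y,z])-p
    print("yaw %.2f"%(phi-f),"then tool mm",(1e3*np.array([d[0]*np.cos(a)+d[1]*np.sin(a),d[0]*np.sin(a)-d[1]*np.cos(a),-d[2]])).round(1))
E
python3 g.py 0.5713 -0.0051 0.020 15.4
```

```text
t 1.80 tcp [ 0.5721 -0.0049  0.1465] phi 15.38 gap 0.999 F [-0.03 -1.29  0.34] q [-0.2   0.53  1.63 -0.    0.98  1.1 ] tilt [-0.001 -0.    -1.   ]
yaw -0.02 then tool mm [ -0.8  -0.  126.5]
```

Call:
{"api": "servo_tool", "payload": {
  "increments": [
    {"hand": 0, "travel": [-0.8, 0, 30], "yaw": 0},
    {"hand": 0, "travel": [0, 0, 30], "yaw": 0},
    {"hand": 0, "travel": [0, 0, 30], "yaw": 0},
    {"hand": 0, "travel": [0, 0, 20], "yaw": 0},
    {"hand": 0, "travel": [0, 0, 16], "yaw": 0},
    {"hand": 0.3, "travel": [0, 0, 0], "yaw": 0},
    {"hand": 0.6, "travel": [0, 0, 0], "yaw": 0},
    {"hand": 1, "travel": [0, 0, 0], "yaw": 0},
    {"hand": 1, "travel": [0, 0, 0], "yaw": 0},
    {"hand": 1, "travel": [0, 0, 0], "yaw": 0},
    {"hand": 1, "travel": [0, 0, 0], "yaw": 0},
    {"hand": 1, "travel": [0, 0, 0], "yaw": 0}
  ],
  "newtons": 40
}}

```text
t: 3.0
tcp_pos: [0.5718, -0.007, 0.0224]
tool_rot: [0.991, 0.134, 0.001, 0.0]
force: [-0.8, 1.4, 5.8]
finger_gap: 0.444
```

Call:
{"api": "servo_tool", "payload": {
  "increments": [
    {"hand": 1, "travel": [0, 0, -15], "yaw": 0},
    {"hand": 1, "travel": [0, 0, -35], "yaw": 0},
    {"hand": 1, "travel": [0, 0, -45], "yaw": 0},
    {"hand": 1, "travel": [0, 0, -15], "yaw": 0},
    {"hand": 1, "travel": [0, 0, 0], "yaw": 5},
    {"hand": 1, "travel": [0, 0, 0], "yaw": 6},
    {"hand": 1, "travel": [0, 0, 0], "yaw": 6}
  ]
}}

```text
t: 3.7
tcp_pos: [0.571, -0.0069, 0.1315]
tool_rot: [1.0, -0.016, 0.0, 0.0]
force: [-0.0, 0.1, -0.0]
finger_gap: 0.437
```

```bash
python3 g.py 0.469 0.3695 0.0125 -1.6;python3 - <<'E'
from station import manip
import cv2
cv2.imwrite("pics/s1.png",cv2.resize(manip.snapshot("scene")["pixels"][100:300,150:400],None,fx=3,fy=3))
E
```

```text
t 3.70 tcp [ 0.571  -0.0069  0.1315] phi -1.88 gap 0.437 F [-0.05  0.08 -0.01] q [-0.21  0.55  1.64 -0.    0.94  1.4 ] tilt [ 0.001  0.    -1.   ]
yaw -0.28 then tool mm [-112.4 -373.4  119. ]
```

View pics/s1.png

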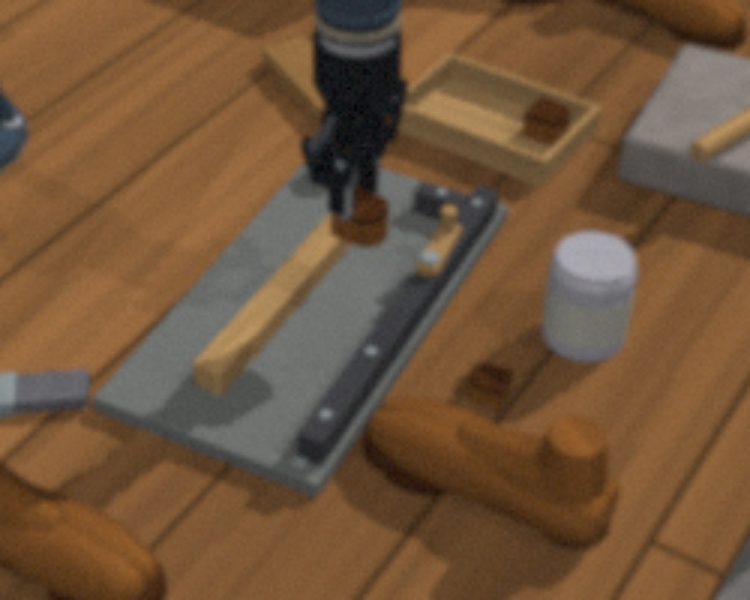

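The heel is off the board and held in the jaws, at crop (360,218). Next I'll carry it over the tray and lower it.

Call:
{"api": "servo_tool", "payload": {
  "increments": [
    {"hand": 1, "travel": [-11.2, -37.3, 0], "yaw": 0},
    {"hand": 1, "travel": [-11.2, -37.3, 0], "yaw": 0},
    {"hand": 1, "travel": [-11.2, -37.3, 0], "yaw": 0},
    {"hand": 1, "travel": [-11.2, -37.3, 0], "yaw": 0},
    {"hand": 1, "travel": [-11.2, -37.3, 0], "yaw": 0},
    {"hand": 1, "travel": [-11.2, -37.3, 0], "yaw": 0},
    {"hand": 1, "travel": [-11.2, -37.3, 0], "yaw": 0},
    {"hand": 1, "travel": [-11.2, -37.3, 0], "yaw": 0},
    {"hand": 1, "travel": [-11.2, -37.3, 0], "yaw": 0},
    {"hand": 1, "travel": [-11.2, -37.3, 0], "yaw": 0},
    {"hand": 1, "travel": [0, 0, 0], "yaw": 0},
    {"hand": 1, "travel": [0, 0, 35], "yaw": 0},
    {"hand": 1, "travel": [0, 0, 35], "yaw": 0},
    {"hand": 1, "travel": [0, 0, 25], "yaw": 0},
    {"hand": 1, "travel": [0, 0, 12], "yaw": 0},
    {"hand": 1, "travel": [0, 0, 8], "yaw": 0},
    {"hand": 1, "travel": [0, 0, 3], "yaw": 0},
    {"hand": 1, "travel": [0, 0, 0], "yaw": 0}
  ]
}}

```text
t: 5.55
tcp_pos: [0.4703, 0.3692, 0.0136]
tool_rot: [1.0, -0.014, 0.001, -0.0]
force: [0.1, -0.6, -1.6]
finger_gap: 0.438
```

Call:
{"api": "servo_tool", "payload": {
  "increments": [
    {"hand": 0.4, "travel": [0, 0, 1], "yaw": 0},
    {"hand": 0.3, "travel": [0, 0, 0], "yaw": 0},
    {"hand": 0.3, "travel": [0, 0, 0], "yaw": 0},
    {"hand": 0.3, "travel": [0, 0, 0], "yaw": 0},
    {"hand": 0.3, "travel": [0, 0, -5], "yaw": 0},
    {"hand": 0.3, "travel": [0, 0, -20], "yaw": 0},
    {"hand": 0.3, "travel": [0, 0, -40], "yaw": 0},
    {"hand": 0.3, "travel": [0, 0, -45], "yaw": 0},
    {"hand": 0.3, "travel": [0, 0, -20], "yaw": 0},
    {"hand": 1, "travel": [-10, 40, 0], "yaw": 0},
    {"hand": 1, "travel": [-10, 40, 0], "yaw": 0},
    {"hand": 1, "travel": [-10, 40, 0], "yaw": 0},
    {"hand": 1, "travel": [-10, 40, 0], "yaw": 0}
  ]
}}

```text
t: 6.85
tcp_pos: [0.4246, 0.2092, 0.1426]
tool_rot: [1.0, -0.014, 0.001, -0.0]
force: [-0.1, -0.8, -0.3]
finger_gap: 0.017
```

```bash
python3 g.py;python3 - <<'E'
from station import manip
import cv2,pickle
d=manip.snapshot("top");pickle.dump(d,open("top2.pkl","wb"))
cv2.imwrite("pics/t2.png",cv2.resize(d["pixels"][120:270,55:345],None,fx=2.7,fy=2.7,interpolation=cv2.INTER_CUBIC))
d=manip.snapshot("scene")
cv2.imwrite("pics/s2.png",cv2.resize(d["pixels"][90:290,150:400],None,fx=3,fy=3))
E
```

```text
t 6.85 tcp [0.4246 0.2092 0.1426] phi -1.57 gap 0.017 F [-0.05 -0.78 -0.28] q [ 0.22  0.43  1.87 -0.    0.84  1.82] tilt [ 0.001 -0.    -1.   ]
```

View pics/t2.png

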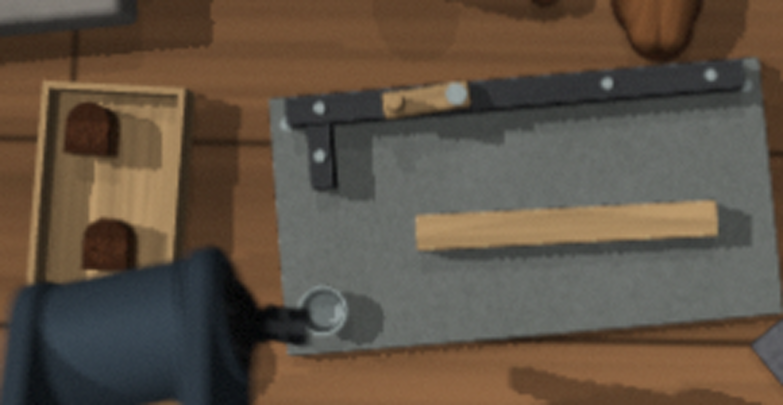

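View pics/s2.png

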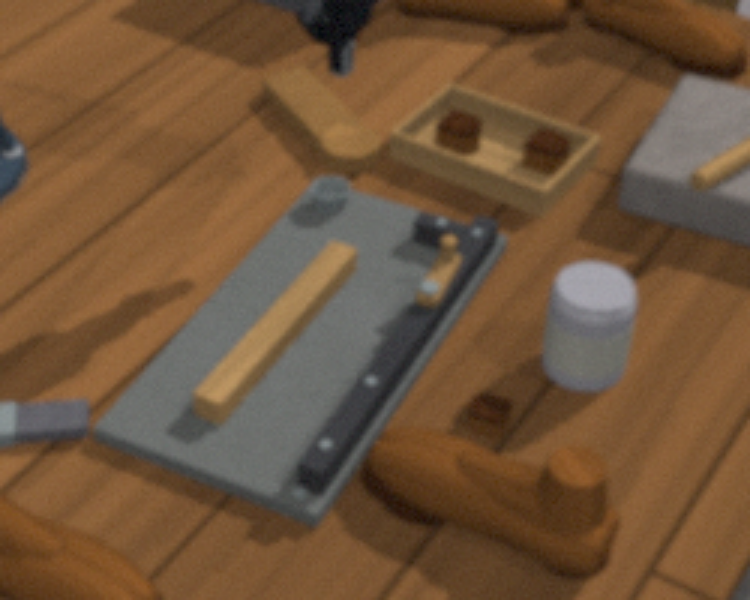

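The heel lies flat in the near half of the tray (top crop (108,243)) and the strip hasn't moved. Next I'll push the strip with both open fingers, spread along its near face, squarely towards the rail.

```bash
python3 g.py 0.4486 -0.0431 0.013 5.96
```

```text
t 6.95 tcp [0.4221 0.2068 0.1421] phi -1.85 gap -0.002 F [-0.59  0.29  0.11] q [ 0.22  0.43  1.88 -0.    0.84  1.82] tilt [-0.004  0.002 -1.   ]
yaw -7.81 then tool mm [  0.4 251.3 129.1]
```

Call:
{"api": "servo_tool", "payload": {
  "increments": [
    {"hand": 0, "travel": [0, 0, 0], "yaw": -7.8},
    {"hand": 0, "travel": [0, 35.9, 0], "yaw": 0},
    {"hand": 0, "travel": [0, 35.9, 0], "yaw": 0},
    {"hand": 0, "travel": [0, 35.9, 0], "yaw": 0},
    {"hand": 0, "travel": [0, 35.9, 0], "yaw": 0},
    {"hand": 0, "travel": [0, 35.9, 0], "yaw": 0},
    {"hand": 0, "travel": [0, 35.9, 0], "yaw": 0},
    {"hand": 0, "travel": [0.4, 35.9, 0], "yaw": 0},
    {"hand": 0, "travel": [0, 0, 40], "yaw": 0},
    {"hand": 0, "travel": [0, 0, 40], "yaw": 0},
    {"hand": 0, "travel": [0, 0, 25], "yaw": 0},
    {"hand": 0, "travel": [0, 0, 10], "yaw": 0},
    {"hand": 0, "travel": [0, 0, 10], "yaw": 0},
    {"hand": 0, "travel": [0, 0, 4], "yaw": 0},
    {"hand": 0, "travel": [0, 0, 0], "yaw": 0}
  ]
}}

```text
t: 8.45
tcp_pos: [0.4531, -0.0394, 0.0133]
tool_rot: [0.999, 0.054, 0.0, 0.0]
force: [-0.3, -0.1, 0.5]
finger_gap: 1.003
```

```bash
python3 g.py 0.4486 -0.0431 0.013 5.96;python3 - <<'E'
from station import manip
import cv2,pickle
d=manip.snapshot("scene")
cv2.imwrite("pics/s3.png",cv2.resize(d["pixels"][90:290,150:400],None,fx=3,fy=3))
E
```

```text
t 8.45 tcp [ 0.4531 -0.0394  0.0133] phi 6.20 gap 1.003 F [-0.35 -0.07  0.51] q [-0.33  0.67  2.    0.    0.47  1.13] tilt [ 0.001  0.    -1.   ]
yaw 0.24 then tool mm [-4.9  3.3  0.3]
```

View pics/s3.png

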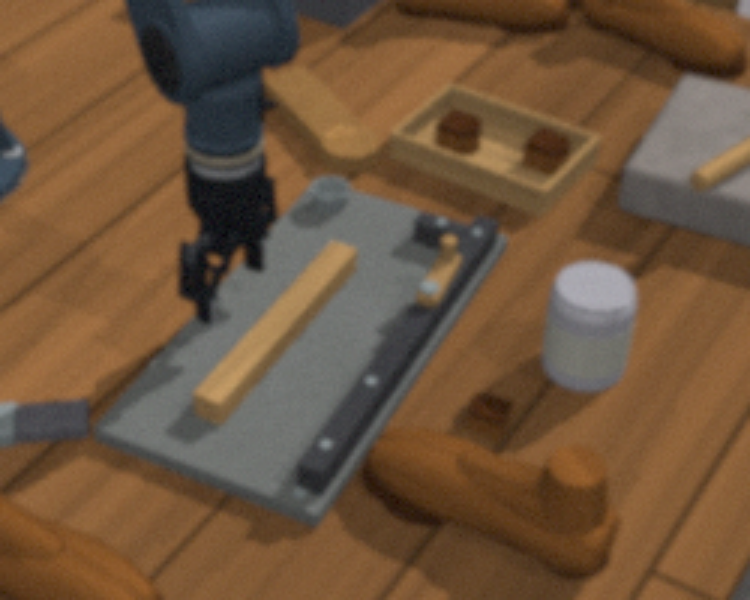

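Call:
{"api": "servo_tool", "payload": {
  "increments": [
    {"hand": 0, "travel": [10, 0.3, 0], "yaw": 0.2},
    {"hand": 0, "travel": [10, 0.3, 0], "yaw": 0},
    {"hand": 0, "travel": [10, 0.3, 0], "yaw": 0},
    {"hand": 0, "travel": [8, 0.3, 0], "yaw": 0},
    {"hand": 0, "travel": [8, 0.3, 0], "yaw": 0},
    {"hand": 0, "travel": [8, 0.3, 0], "yaw": 0},
    {"hand": 0, "travel": [8, 0.3, 0], "yaw": 0},
    {"hand": 0, "travel": [8, 0.3, 0], "yaw": 0},
    {"hand": 0, "travel": [8, 0.3, 0], "yaw": 0},
    {"hand": 0, "travel": [8, 0.3, 0], "yaw": 0},
    {"hand": 0, "travel": [8, 0.3, 0], "yaw": 0},
    {"hand": 0, "travel": [6, 0, 0], "yaw": 0},
    {"hand": 0, "travel": [5, 0, 0], "yaw": 0},
    {"hand": 0, "travel": [0, 0, 0], "yaw": 0}
  ]
}}

```text
t: 9.9
tcp_pos: [0.5582, -0.0318, 0.0131]
tool_rot: [0.999, 0.052, 0.0, 0.0]
force: [-0.2, 0.1, -0.8]
finger_gap: 1.002
```

```bash
python3 g.py 0.5697 -0.0304 0.013 5.96;python3 - <<'E'
from station import manip
import cv2,pickle
d=manip.snapshot("scene")
cv2.imwrite("pics/s4.png",cv2.resize(d["pixels"][90:290,150:400],None,fx=3,fy=3))
E
```

```text
t 9.90 tcp [ 0.5582 -0.0318  0.0131] phi 5.98 gap 1.002 F [-0.19  0.15 -0.83] q [-0.26  0.73  1.74  0.    0.67  1.21] tilt [ 0.001  0.    -1.   ]
yaw 0.02 then tool mm [11.6 -0.2  0.1]
```

View pics/s4.png

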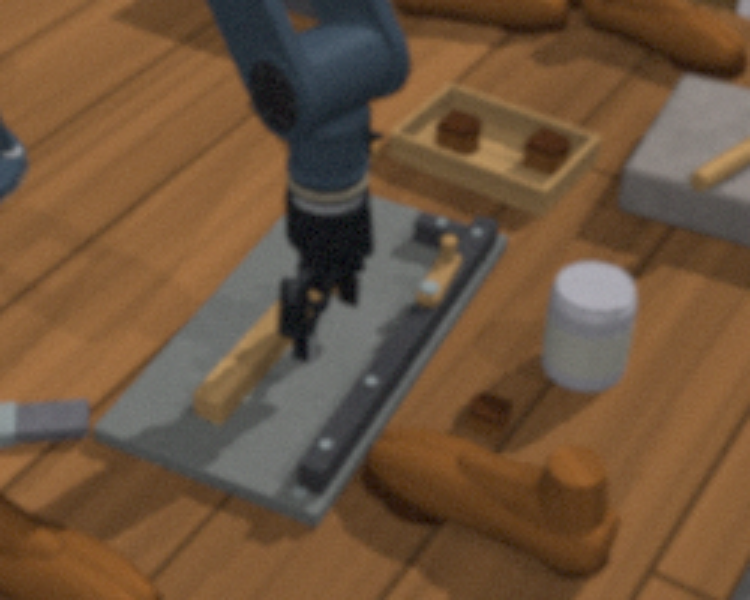

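```bash
python3 - <<'E'
from station import manip
import cv2,pickle
d=manip.snapshot("scene")
cv2.imwrite("pics/s5.png",cv2.resize(d["pixels"][150:250,190:310],None,fx=6,fy=6,interpolation=cv2.INTER_CUBIC))
d=manip.snapshot("top");pickle.dump(d,open("top5.pkl","wb"))
cv2.imwrite("pics/t5.png",cv2.resize(d["pixels"][120:270,155:345],None,fx=4,fy=4,interpolation=cv2.INTER_CUBIC))
E
```

```text
(no output)
```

View pics/s5.png

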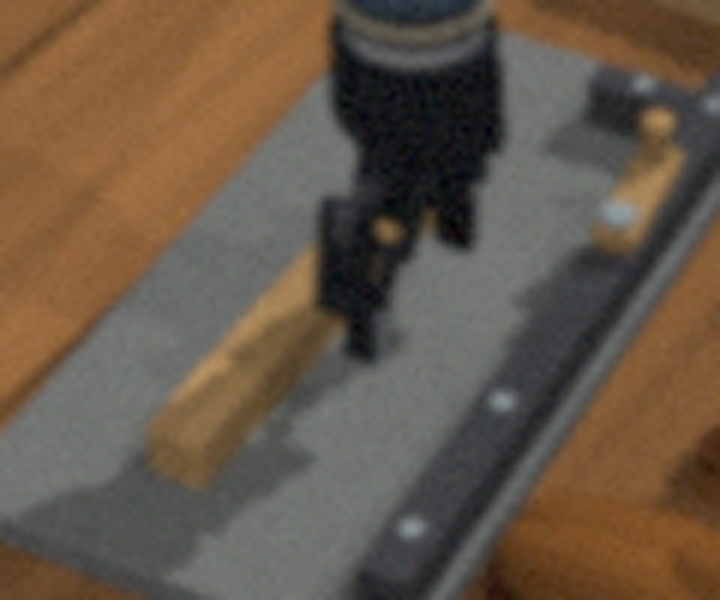

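View pics/t5.png

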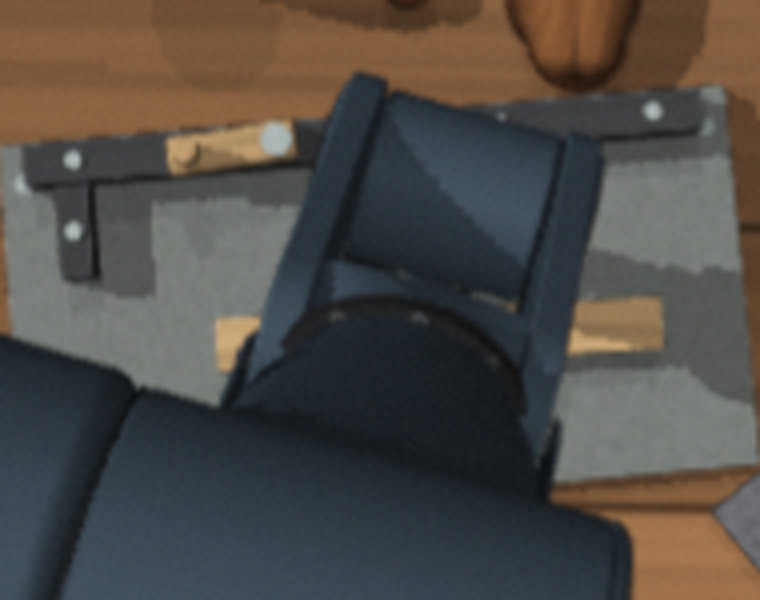

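```bash
python3 - <<'E'
from h import *
from station import manip
d=pickle.load(open("scene0.pkl","rb"))
p=np.array([.5582,-.0318,0.0131]);a=np.radians(5.98);ey=np.array([np.sin(a),-np.cos(a),0])
for off in(.035,.043,.05,.057):
  for z in(0.013,.03,.05,.06): print(off,z,proj(d,p+ey*off+[0,0,z-.0131]).round(1),proj(d,p-ey*off+[0,0,z-.0131]).round(1))
E
python3 g.py
```

```text
0.035 0.013 [[252.6 217.5]] [[263.7 202.9]]
0.035 0.03 [[252.6 213.1]] [[263.8 198.5]]
0.035 0.05 [[252.6 207.8]] [[263.8 193.3]]
0.035 0.06 [[252.6 205.1]] [[263.9 190.6]]
0.043 0.013 [[251.3 219.2]] [[264.9 201.3]]
0.043 0.03 [[251.3 214.8]] [[265.  196.9]]
0.043 0.05 [[251.2 209.5]] [[265.1 191.7]]
0.043 0.06 [[251.2 206.8]] [[265.1 189.1]]
0.05 0.013 [[250.1 220.7]] [[266.  199.9]]
0.05 0.03 [[250.1 216.3]] [[266.1 195.5]]
0.05 0.05 [[250. 211.]] [[266.2 190.3]]
0.05 0.06 [[250.  208.3]] [[266.2 187.7]]
0.057 0.013 [[249.  222.3]] [[267.  198.5]]
0.057 0.03 [[248.9 217.8]] [[267.1 194.2]]
0.057 0.05 [[248.9 212.5]] [[267.2 188.9]]
0.057 0.06 [[248.8 209.9]] [[267.3 186.3]]
t 10.05 tcp [ 0.5567 -0.0317  0.0129] phi 5.97 gap 1.005 F [-0.36  0.54  0.49] q [-0.26  0.73  1.74 -0.    0.67  1.21] tilt [-0.001 -0.    -1.   ]
```

The strip hasn't moved (its left end is still at top px (209,205)). The open fingertips rode over it, with the tips at about z=0.05 while the TCP was at 0.013. I'll back off, shut the fingers and measure where the tips really are.

Call:
{"api": "servo_tool", "payload": {
  "increments": [
    {"hand": 0, "travel": [0, 0, -25], "yaw": 0},
    {"hand": 0, "travel": [0, 0, -25], "yaw": 0},
    {"hand": 1, "travel": [-40, 0, 0], "yaw": 0},
    {"hand": 1, "travel": [-40, 0, 0], "yaw": 0},
    {"hand": 1, "travel": [-30, 0, 0], "yaw": 0},
    {"hand": 1, "travel": [0, 0, 0], "yaw": 0},
    {"hand": 1, "travel": [0, 0, 0], "yaw": 0},
    {"hand": 1, "travel": [0, 0, 0], "yaw": 0}
  ]
}}

```text
t: 10.85
tcp_pos: [0.4496, -0.0437, 0.0632]
tool_rot: [0.999, 0.052, 0.001, 0.0]
force: [1.4, 0.0, 0.5]
finger_gap: 0.003
```

```bash
python3 - <<'E'
from h import *
from station import manip
d=manip.snapshot("scene"); s=manip.sense(); p=s["tcp_pos"]; print(p,s["finger_gap"])
for z in(-.01,0,.01,.02,.03): print(z,proj(d,p+[0,0,z]))
u=proj(d,p)[0]; im=d["pixels"].copy()
x,y=int(u[0])-50,int(u[1])-60
c=cv2.resize(im[y:y+90,x:x+110],None,fx=6,fy=6,interpolation=cv2.INTER_CUBIC)
v=((u-[x,y]+.5)*6-.5); cv2.drawMarker(c,tuple(int(k) for k in v),(0,255,0),0,12,1); print(v)
cv2.imwrite("pics/s6.png",c)
E
```

```text
[ 0.44970491 -0.04366512  0.06317509] 0.0053766491151098555
-0.01 [[224.83586835 188.269186  ]]
0 [[224.69822816 185.6186994 ]]
0.01 [[224.55924379 182.94409763]]
0.02 [[224.41889424 180.24502491]]
0.03 [[224.27715805 177.52111798]]
[306.68936896 366.21219642]
```

View pics/s6.png

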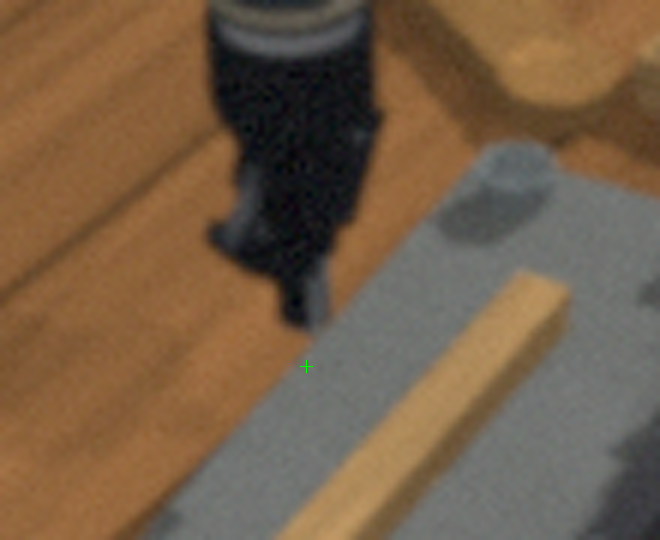

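By vision the shut tips are about 24 mm above the reported TCP (and about 38 mm above it when open). That agrees with their having passed over the strip. I'll lower gently with the hand half open, watching the force.

Call:
{"api": "servo_tool", "payload": {
  "increments": [
    {"hand": 0.5, "travel": [0, 0, 15], "yaw": 0},
    {"hand": 0.5, "travel": [0, 0, 15], "yaw": 0},
    {"hand": 0.5, "travel": [0, 0, 12], "yaw": 0},
    {"hand": 0.5, "travel": [0, 0, 4], "yaw": 0},
    {"hand": 0.5, "travel": [0, 0, 4], "yaw": 0},
    {"hand": 0.5, "travel": [0, 0, 0], "yaw": 0},
    {"hand": 0.5, "travel": [0, 0, 0], "yaw": 0}
  ]
}}

```text
t: 11.6
tcp_pos: [0.4483, -0.0433, 0.0133]
tool_rot: [0.999, 0.052, 0.0, 0.0]
force: [0.0, -0.4, -0.1]
finger_gap: 0.502
```

```bash
cat > look.py <<'E'
import sys
from h import *
from station import manip
d=manip.snapshot("scene"); s=manip.sense(); p=s["tcp_pos"]
u=proj(d,p)[0]; im=d["pixels"]
x,y=int(u[0])-50,int(u[1])-60
c=cv2.resize(im[y:y+90,x:x+110],None,fx=6,fy=6,interpolation=cv2.INTER_CUBIC)
v=((u-[x,y]+.5)*6-.5); cv2.drawMarker(c,tuple(int(k) for k in v),(0,255,0),0,12,1); print(v,x,y)
cv2.imwrite(sys.argv[1],c)
E
python3 g.py; python3 look.py pics/s7.png
```

```text
t 11.60 tcp [ 0.4483 -0.0433  0.0133] phi 5.98 gap 0.502 F [ 0.04 -0.45 -0.12] q [-0.35  0.67  2.01 -0.    0.46  1.12] tilt [ 0.001  0.    -1.   ]
[302.90032087 364.59152696] 175 138
```

View pics/s7.png

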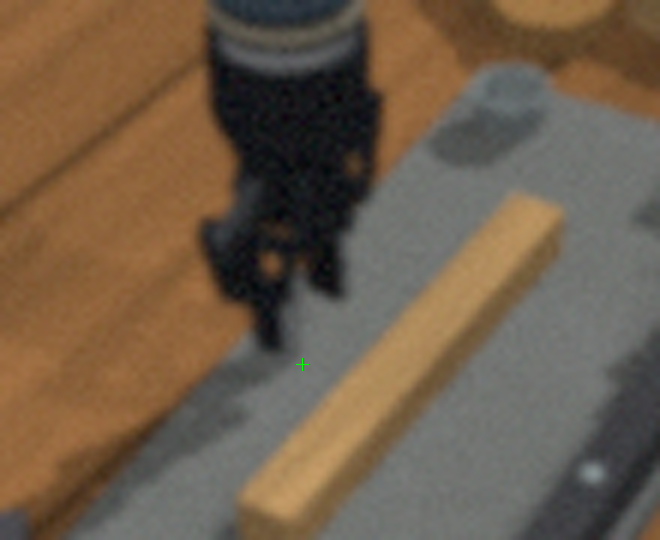

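Call:
{"api": "servo_tool", "payload": {
  "increments": [
    {"hand": 0.5, "travel": [0, 0, 4], "yaw": 0},
    {"hand": 0.5, "travel": [0, 0, 4], "yaw": 0},
    {"hand": 0.5, "travel": [0, 0, 3], "yaw": 0},
    {"hand": 0.5, "travel": [0, 0, 0], "yaw": 0}
  ]
}}

```text
t: 12.05
tcp_pos: [0.4476, -0.0431, 0.0016]
tool_rot: [0.999, 0.052, -0.0, -0.0]
force: [0.5, 0.8, 0.6]
finger_gap: 0.498
```

```bash
python3 g.py; python3 look.py pics/s8.png
```

```text
t 12.05 tcp [ 0.4476 -0.0431  0.0016] phi 5.96 gap 0.498 F [0.49 0.79 0.65] q [-0.35  0.69  2.02  0.    0.43  1.12] tilt [-0.001 -0.    -1.   ]
[302.93036244 363.67676765] 175 141
```

View pics/s8.png

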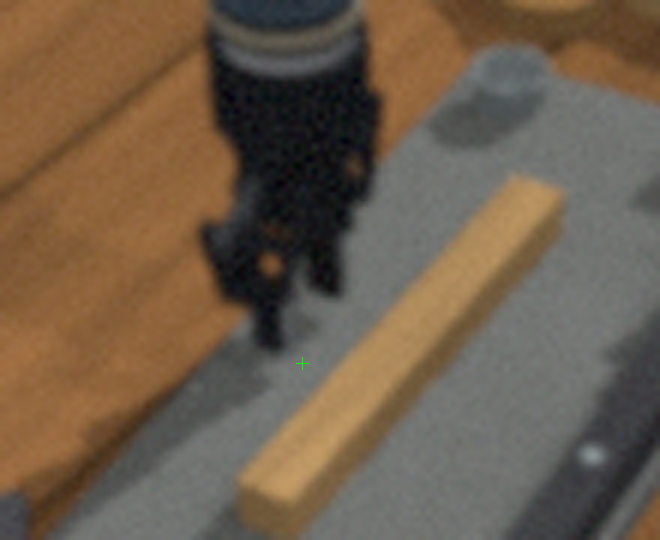

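There's no board contact with the TCP at 0.0016, so the tool really is shorter than reported. The first push will be a short one.

Call:
{"api": "servo_tool", "payload": {
  "increments": [
    {"hand": 0.5, "travel": [9, 0, 0], "yaw": 0},
    {"hand": 0.5, "travel": [9, 0, 0], "yaw": 0},
    {"hand": 0.5, "travel": [6, 0, 0], "yaw": 0},
    {"hand": 0.5, "travel": [6, 0, 0], "yaw": 0},
    {"hand": 0.5, "travel": [6, 0, 0], "yaw": 0},
    {"hand": 0.5, "travel": [6, 0, 0], "yaw": 0},
    {"hand": 0.5, "travel": [6, 0, 0], "yaw": 0},
    {"hand": 0.5, "travel": [6, 0, 0], "yaw": 0}
  ]
}}

```text
t: 12.9
tcp_pos: [0.5017, -0.0374, 0.002]
tool_rot: [0.999, 0.052, -0.0, -0.0]
force: [-2.2, -1.0, 1.3]
finger_gap: 0.5
```

```bash
python3 g.py 0.5697 -0.0304 0.001 5.96; python3 look.py pics/s9.png
```

```text
t 12.90 tcp [ 0.5017 -0.0374  0.002 ] phi 5.98 gap 0.500 F [-2.24 -0.98  1.27] q [-0.3   0.72  1.88 -0.    0.54  1.17] tilt [-0.001 -0.    -1.   ]
yaw 0.02 then tool mm [68.4  0.1  1. ]
[305.76141652 362.591761  ] 191 147
```

View pics/s9.png

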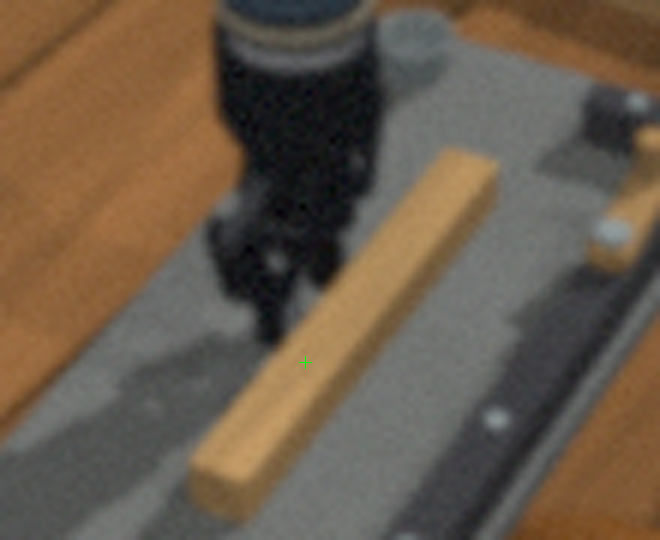

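Call:
{"api": "servo_tool", "payload": {
  "increments": [
    {"hand": 0.5, "travel": [6, 0, 0], "yaw": 0},
    {"hand": 0.5, "travel": [6, 0, 0], "yaw": 0},
    {"hand": 0.5, "travel": [6, 0, 0], "yaw": 0},
    {"hand": 0.5, "travel": [6, 0, 0], "yaw": 0},
    {"hand": 0.5, "travel": [6, 0, 0], "yaw": 0},
    {"hand": 0.5, "travel": [6, 0, 0], "yaw": 0},
    {"hand": 0.5, "travel": [6, 0, 0], "yaw": 0},
    {"hand": 0.5, "travel": [6, 0, 0], "yaw": 0},
    {"hand": 0.5, "travel": [6, 0, 0], "yaw": 0},
    {"hand": 0.5, "travel": [4, 0, 0], "yaw": 0},
    {"hand": 0.5, "travel": [2, 0, 0], "yaw": 0},
    {"hand": 0.5, "travel": [2, 0, 0], "yaw": 0},
    {"hand": 0.5, "travel": [0, 0, 0], "yaw": 0}
  ]
}}

```text
t: 14.25
tcp_pos: [0.5635, -0.0311, 0.002]
tool_rot: [0.999, 0.052, 0.0, 0.0]
force: [-0.4, 0.4, -0.2]
finger_gap: 0.502
```

```bash
python3 g.py 0.5697 -0.0304 0.001 5.96; python3 look.py pics/s10.png
```

```text
t 14.25 tcp [ 0.5635 -0.0311  0.002 ] phi 5.97 gap 0.502 F [-0.43  0.43 -0.2 ] q [-0.25  0.76  1.73  0.    0.66  1.21] tilt [ 0.  0. -1.]
yaw 0.01 then tool mm [ 6.2 -0.1  1. ]
[307.82406974 364.95150704] 209 153
```

View pics/s10.png

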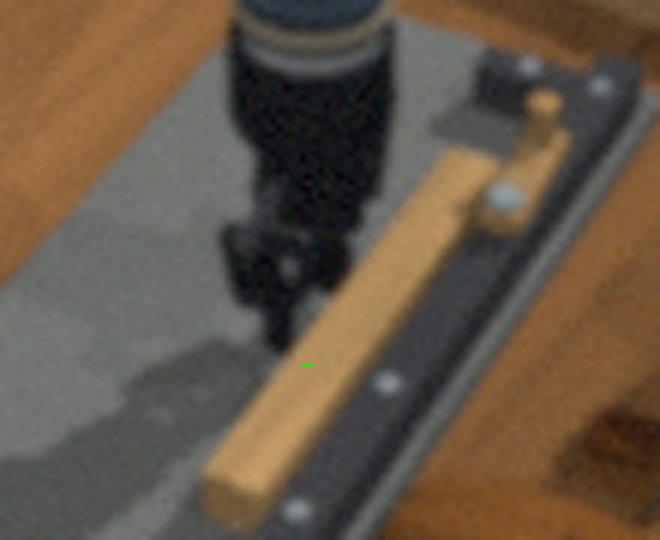

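Call:
{"api": "servo_tool", "payload": {
  "increments": [
    {"hand": 0.5, "travel": [2, 0, 0], "yaw": 0},
    {"hand": 0.5, "travel": [2, 0, 0], "yaw": 0},
    {"hand": 0.5, "travel": [2, 0, 0], "yaw": 0},
    {"hand": 0.5, "travel": [1, 0, 0], "yaw": 0},
    {"hand": 0.5, "travel": [0, 0, 0], "yaw": 0}
  ]
}}

```text
t: 14.8
tcp_pos: [0.5707, -0.0304, 0.002]
tool_rot: [0.999, 0.052, 0.0, 0.0]
force: [0.3, -0.7, -0.1]
finger_gap: 0.501
```

Call:
{"api": "servo_tool", "payload": {
  "increments": [
    {"hand": 0.5, "travel": [2, 0, 0], "yaw": 0},
    {"hand": 0.5, "travel": [1, 0, 0], "yaw": 0},
    {"hand": 0.5, "travel": [1, 0, 0], "yaw": 0},
    {"hand": 0.5, "travel": [0, 0, 0], "yaw": 0}
  ]
}}

```text
t: 15.2
tcp_pos: [0.5714, -0.0301, 0.0019]
tool_rot: [0.999, 0.053, -0.003, -0.0]
force: [-6.9, -3.1, 4.0]
finger_gap: 0.496
```

```bash
python3 look.py pics/s11.png
```

```text
[304.73968639 364.05616677] 212 154
```

View pics/s11.png

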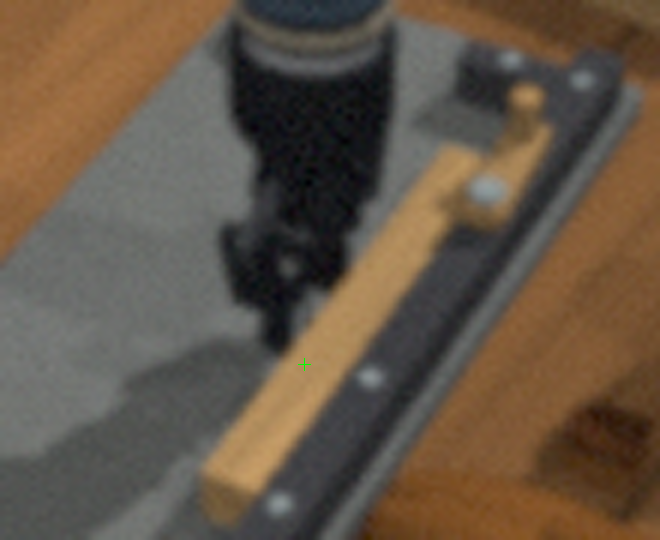

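The strip is flush against the rail (contact force about 7 N). Next I'll go round to its right end with the fingers shut.

Call:
{"api": "servo_tool", "payload": {
  "increments": [
    {"hand": 0.5, "travel": [-15, 0, 0], "yaw": 0},
    {"hand": 0.5, "travel": [0, 0, -30], "yaw": 0},
    {"hand": 1, "travel": [0, 0, -40], "yaw": 0},
    {"hand": 1, "travel": [0, 34, 0], "yaw": 0},
    {"hand": 1, "travel": [0, 34, 0], "yaw": 0},
    {"hand": 1, "travel": [7, 34, 0], "yaw": 0},
    {"hand": 1, "travel": [9, 34, 0], "yaw": 0},
    {"hand": 1, "travel": [9, 34, 0], "yaw": 0},
    {"hand": 1, "travel": [9, 4, 0], "yaw": 0},
    {"hand": 1, "travel": [0, 0, 20], "yaw": 0},
    {"hand": 1, "travel": [0, 0, 15], "yaw": 0},
    {"hand": 1, "travel": [0, 0, 0], "yaw": 0}
  ]
}}

```text
t: 16.45
tcp_pos: [0.6091, -0.1993, 0.0343]
tool_rot: [0.999, 0.052, -0.002, -0.002]
force: [-0.1, 0.6, 1.4]
finger_gap: -0.004
```

```bash
python3 - <<'E'
J=(.5226,-.0002);ex=(.9946,.1038);x,y=.066,-.203
print(J[0]+x*ex[0]-y*ex[1],J[1]+x*ex[1]+y*ex[0])
E
python3 g.py 0.6093 -0.1953 0.004 5.96; python3 - <<'E'
from h import *
from station import manip
d=manip.snapshot("top");pickle.dump(d,open("top12.pkl","wb"))
cv2.imwrite("pics/t12.png",cv2.resize(d["pixels"][120:270,155:345],None,fx=4,fy=4,interpolation=cv2.INTER_CUBIC))
E
python3 look.py pics/s12.png
```

```text
0.6093149999999999 -0.195253
t 16.45 tcp [ 0.6091 -0.1993  0.0343] phi 6.00 gap -0.004 F [-0.07  0.62  1.44] q [-0.49  0.77  1.51  0.    0.87  0.98] tilt [-0.005 -0.004 -1.   ]
yaw 0.04 then tool mm [ 0.6 -3.9 30.3]
[306.72425301 366.57900177] 189 187
```

View pics/t12.png

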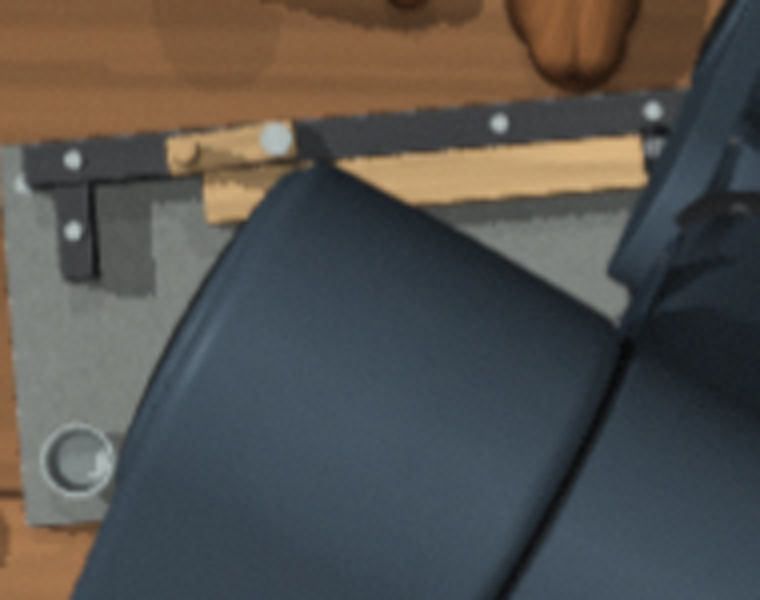

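View pics/s12.png

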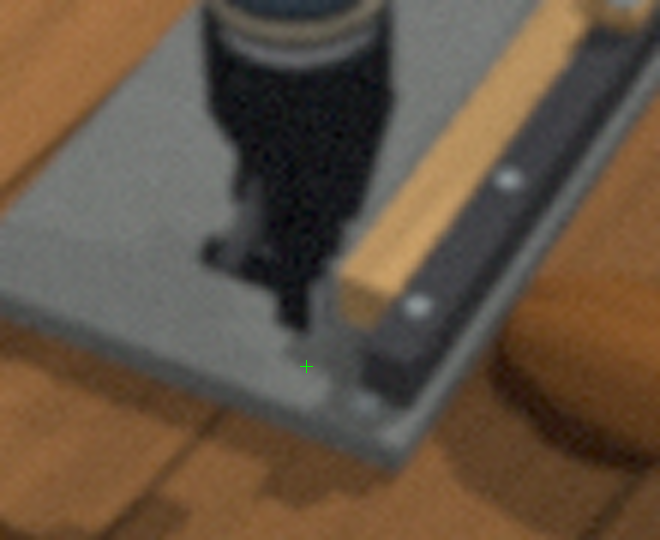

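Call:
{"api": "servo_tool", "payload": {
  "increments": [
    {"hand": 1, "travel": [0, 0, 12], "yaw": 0},
    {"hand": 1, "travel": [0, 0, 10], "yaw": 0},
    {"hand": 1, "travel": [0, 0, 6], "yaw": 0},
    {"hand": 1, "travel": [0, -8, 0], "yaw": 0},
    {"hand": 1, "travel": [0, -8, 0], "yaw": 0},
    {"hand": 1, "travel": [0, -6, 0], "yaw": 0},
    {"hand": 1, "travel": [0, -6, 0], "yaw": 0},
    {"hand": 1, "travel": [0, -6, 0], "yaw": 0},
    {"hand": 1, "travel": [0, -6, 0], "yaw": 0},
    {"hand": 1, "travel": [0, -6, 0], "yaw": 0},
    {"hand": 1, "travel": [0, -6, 0], "yaw": 0},
    {"hand": 1, "travel": [0, -6, 0], "yaw": 0},
    {"hand": 1, "travel": [0, -6, 0], "yaw": 0},
    {"hand": 1, "travel": [0, 0, 0], "yaw": 0}
  ]
}}

```text
t: 17.95
tcp_pos: [0.6044, -0.1363, 0.009]
tool_rot: [0.999, 0.052, -0.0, -0.0]
force: [0.2, -0.5, 0.5]
finger_gap: 0.004
```

```bash
python3 g.py 0.6093 -0.1953 0.004 5.96; python3 - <<'E'
from h import *
from station import manip
d=manip.snapshot("top");pickle.dump(d,open("top13.pkl","wb"))
cv2.imwrite("pics/t13.png",cv2.resize(d["pixels"][120:270,155:345],None,fx=4,fy=4,interpolation=cv2.INTER_CUBIC))
E
python3 look.py pics/s13.png
```

```text
t 17.95 tcp [ 0.6044 -0.1363  0.009 ] phi 5.99 gap 0.004 F [ 0.25 -0.47  0.45] q [-0.4   0.79  1.58  0.    0.78  1.06] tilt [-0.    -0.001 -1.   ]
yaw 0.03 then tool mm [-1.3 59.2  5. ]
[304.36845905 364.60187299] 201 179
```

View pics/t13.png

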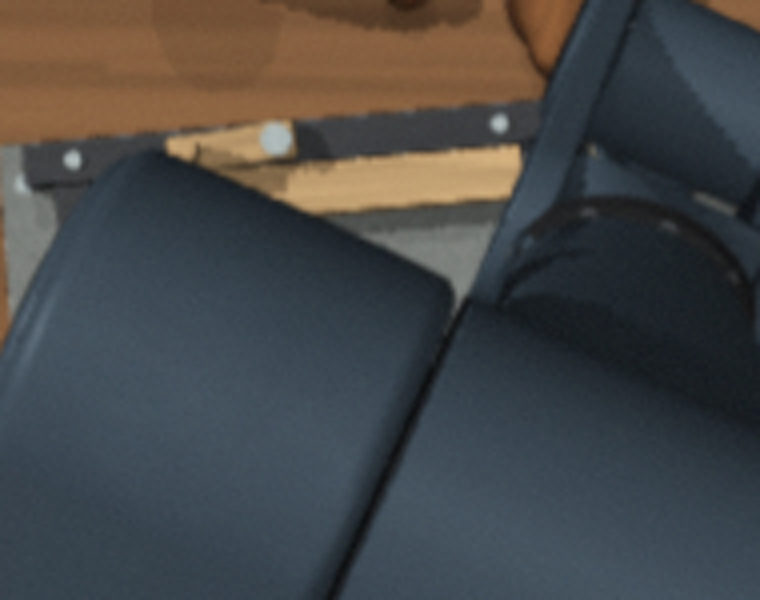

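View pics/s13.png

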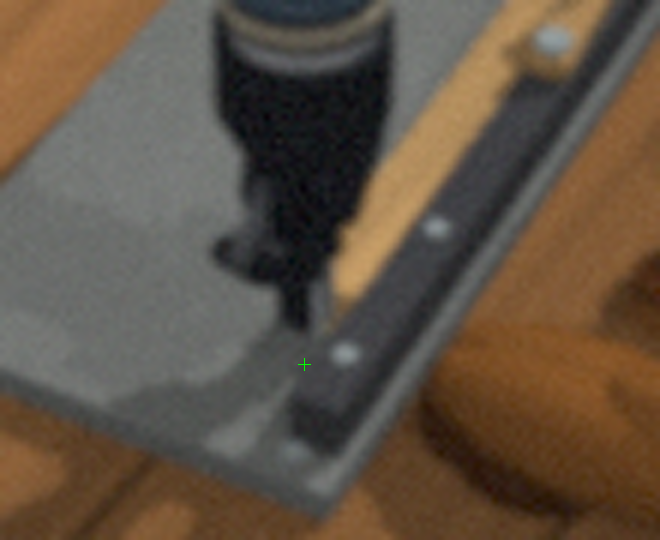

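Call:
{"api": "servo_tool", "payload": {
  "increments": [
    {"hand": 1, "travel": [0, -5, 2], "yaw": 0},
    {"hand": 1, "travel": [0, -5, 0], "yaw": 0},
    {"hand": 1, "travel": [0, -5, 0], "yaw": 0},
    {"hand": 1, "travel": [0, -5, 0], "yaw": 0},
    {"hand": 1, "travel": [0, -3, 0], "yaw": 0},
    {"hand": 1, "travel": [0, -2, 0], "yaw": 0},
    {"hand": 1, "travel": [0, -2, 0], "yaw": 0},
    {"hand": 1, "travel": [0, -1, 0], "yaw": 0},
    {"hand": 1, "travel": [0, 0, 0], "yaw": 0}
  ]
}}

```text
t: 18.95
tcp_pos: [0.6015, -0.1093, 0.007]
tool_rot: [0.999, 0.052, -0.0, -0.0]
force: [0.8, -0.3, -0.1]
finger_gap: 0.002
```

```bash
python3 g.py 0.6093 -0.1953 0.004 5.96;  python3 look.py pics/s14.png
```

```text
t 18.95 tcp [ 0.6015 -0.1093  0.007 ] phi 5.97 gap 0.002 F [ 0.79 -0.33 -0.09] q [-0.36  0.78  1.6   0.    0.76  1.1 ] tilt [-0. -0. -1.]
yaw 0.01 then tool mm [-1.2 86.4  3. ]
[302.58525927 365.29441887] 206 173
```

View pics/s14.png

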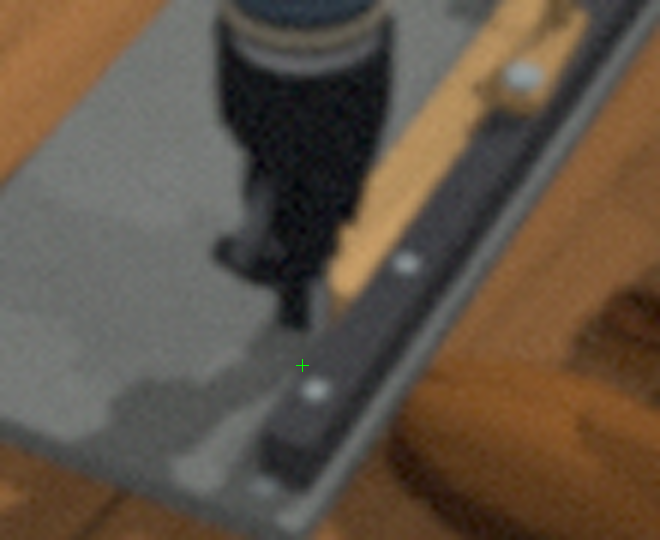

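Call:
{"api": "servo_tool", "payload": {
  "increments": [
    {"hand": 1, "travel": [0, -2, 0], "yaw": 0},
    {"hand": 1, "travel": [0, -2, 0], "yaw": 0},
    {"hand": 1, "travel": [0, -1, 0], "yaw": 0},
    {"hand": 1, "travel": [0, 0, 0], "yaw": 0}
  ]
}}

```text
t: 19.4
tcp_pos: [0.6011, -0.1044, 0.007]
tool_rot: [0.999, 0.052, -0.0, -0.0]
force: [-0.2, 0.2, -0.2]
finger_gap: -0.004
```

Call:
{"api": "servo_tool", "payload": {
  "increments": [
    {"hand": 1, "travel": [0, -2, 0], "yaw": 0},
    {"hand": 1, "travel": [0, -2, 0], "yaw": 0},
    {"hand": 1, "travel": [0, -1, 0], "yaw": 0},
    {"hand": 1, "travel": [0, 0, 0], "yaw": 0}
  ]
}}

```text
t: 19.8
tcp_pos: [0.6013, -0.1008, 0.0072]
tool_rot: [0.999, 0.052, 0.001, 0.001]
force: [0.8, -4.3, -0.8]
finger_gap: -0.004
```

Call:
{"api": "servo_tool", "payload": {
  "increments": [
    {"hand": 1, "travel": [0, -1, 0], "yaw": 0},
    {"hand": 1, "travel": [0, -1, 0], "yaw": 0},
    {"hand": 1, "travel": [0, 0, 0], "yaw": 0}
  ]
}}

```text
t: 20.1
tcp_pos: [0.6014, -0.1007, 0.0073]
tool_rot: [0.999, 0.053, 0.001, 0.002]
force: [-0.1, -9.8, -1.6]
finger_gap: 0.001
```

The strip is hard against the stop: a 2 mm further command gave 0.1 mm of motion and raised the force to 9.8 N. I'll retract to get a clear view.

Call:
{"api": "servo_tool", "payload": {
  "increments": [
    {"hand": 1, "travel": [0, 15, 0], "yaw": 0},
    {"hand": 1, "travel": [0, 0, -40], "yaw": 0},
    {"hand": 1, "travel": [0, 0, -45], "yaw": 0},
    {"hand": 1, "travel": [0, 0, -45], "yaw": 0},
    {"hand": 1, "travel": [-28, 33, 0], "yaw": 0},
    {"hand": 1, "travel": [-28, 33, 0], "yaw": 0},
    {"hand": 1, "travel": [-28, 33, 0], "yaw": 0},
    {"hand": 1, "travel": [-28, 33, 0], "yaw": 0},
    {"hand": 1, "travel": [-28, 33, 0], "yaw": 0},
    {"hand": 1, "travel": [-28, 33, 0], "yaw": 0},
    {"hand": 1, "travel": [-28, 33, 0], "yaw": 0}
  ]
}}

```text
t: 21.2
tcp_pos: [0.4298, -0.3634, 0.137]
tool_rot: [0.999, 0.052, 0.0, -0.001]
force: [0.5, -0.2, 0.1]
finger_gap: 0.001
```

```bash
cat > chk.py <<'E'
import sys
from h import *
from station import manip
d=manip.snapshot("top");im=d["pixels"];n=sys.argv[1]
pickle.dump(d,open(n+".pkl","wb"))
cv2.imwrite("pics/"+n+".png",cv2.resize(im[120:270,155:345],None,fx=4,fy=4,interpolation=cv2.INTER_CUBIC))
E
python3 chk.py t15; python3 g.py
```

```text
t 21.25 tcp [ 0.4269 -0.37    0.1372] phi 5.73 gap 0.003 F [-1.83 -2.7   0.19] q [-0.91  0.54  1.65 -0.    0.95  0.56] tilt [-0.001  0.004 -1.   ]
```

View pics/t15.png

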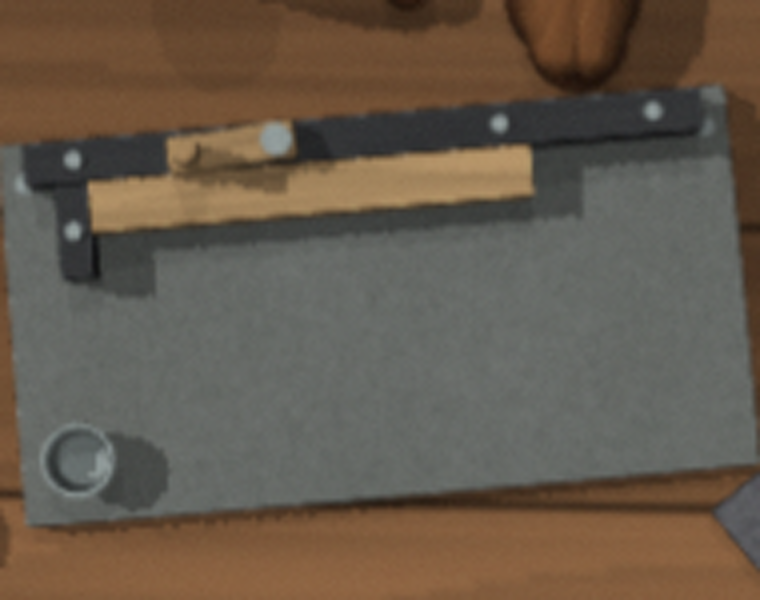

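The strip lies flush along the rail with its left end on the stop (top crop (92,205)), and everything else is in place. Next I'll turn the tool so its x axis is radial to the button, then go over the knob.

Call:
{"api": "servo_tool", "payload": {
  "increments": [
    {"hand": 0.6, "travel": [0, 0, 0], "yaw": -8.4},
    {"hand": 0.6, "travel": [0, 0, 0], "yaw": -8.4},
    {"hand": 0.6, "travel": [0, 0, 0], "yaw": -8.4},
    {"hand": 0.6, "travel": [0, 0, 0], "yaw": -8.4},
    {"hand": 0.6, "travel": [0, 0, 0], "yaw": -8.4},
    {"hand": 0.6, "travel": [0, 0, 0], "yaw": -8.4},
    {"hand": 0.6, "travel": [0, 0, 0], "yaw": -8.4},
    {"hand": 0.6, "travel": [0, 0, 0], "yaw": -8.4},
    {"hand": 0.6, "travel": [0, 0, 0], "yaw": -8.4},
    {"hand": 0.6, "travel": [0, 0, 0], "yaw": -8.4},
    {"hand": 0.6, "travel": [0, 0, 0], "yaw": -8.4},
    {"hand": 0.6, "travel": [0, 0, 0], "yaw": -8},
    {"hand": 0.6, "travel": [0, 0, 0], "yaw": 0}
  ]
}}

```text
t: 22.55
tcp_pos: [0.431, -0.362, 0.1369]
tool_rot: [0.599, 0.8, 0.001, -0.001]
force: [0.5, 0.8, -0.6]
finger_gap: 0.397
```

```bash
python3 g.py 0.6006 0.1088 0.1 106; python3 - <<'E'
from h import *
d=pickle.load(open("t15.pkl","rb"))
f=lambda p:(np.array(p,float)+.5)/4-.5+np.array([155,120])
J=np.array([.5226,-.0002]);a=np.radians(5.96);R=np.array([[np.cos(a),np.sin(a)],[-np.sin(a),np.cos(a)]])
for n,p,z in(("stripnear",[[92,232],[533,195]],.046),("knob",[[187,155]],.087),("piv",[[276,139]],.065),("stopface",[[97,275]],.046),("stripright",[[531,146]],.046)):
    print(n,((plane(d,f(p),z)[:,:2]-J)@R.T).round(4))
E
```

```text
t 22.55 tcp [ 0.431  -0.362   0.1369] phi 106.34 gap 0.397 F [ 0.48  0.76 -0.56] q [-0.9   0.54  1.66  0.    0.95 -1.18] tilt [ 0.002  0.    -1.   ]
yaw 0.34 then tool mm [405.8 292.8  36.9]
stripnear [[ 0.0555  0.1624]
 [ 0.0555 -0.0963]]
knob [[0.0905 0.0997]]
piv [[0.0983 0.0499]]
stopface [[0.0301 0.1614]]
stripright [[ 0.0843 -0.0977]]
```

Call:
{"api": "servo_tool", "payload": {
  "increments": [
    {"hand": 0.6, "travel": [33.8, 24.4, 0], "yaw": 0.3},
    {"hand": 0.6, "travel": [33.8, 24.4, 0], "yaw": 0},
    {"hand": 0.6, "travel": [33.8, 24.4, 0], "yaw": 0},
    {"hand": 0.6, "travel": [33.8, 24.4, 0], "yaw": 0},
    {"hand": 0.6, "travel": [33.8, 24.4, 0], "yaw": 0},
    {"hand": 0.6, "travel": [33.8, 24.4, 0], "yaw": 0},
    {"hand": 0.6, "travel": [33.8, 24.4, 0], "yaw": 0},
    {"hand": 0.6, "travel": [33.8, 24.4, 0], "yaw": 0},
    {"hand": 0.6, "travel": [33.8, 24.4, 0], "yaw": 0},
    {"hand": 0.6, "travel": [33.8, 24.4, 0], "yaw": 0},
    {"hand": 0.6, "travel": [33.8, 24.4, 0], "yaw": 0},
    {"hand": 0.6, "travel": [33.8, 24.4, 0], "yaw": 0},
    {"hand": 0.6, "travel": [0, 0, 15], "yaw": 0},
    {"hand": 0.6, "travel": [0, 0, 15], "yaw": 0},
    {"hand": 0.6, "travel": [0, 0, 0], "yaw": 0},
    {"hand": 0.6, "travel": [0, 0, 0], "yaw": 0}
  ]
}}

```text
t: 24.15
tcp_pos: [0.5996, 0.1083, 0.1068]
tool_rot: [0.602, 0.798, -0.0, -0.001]
force: [0.6, -0.3, -0.8]
finger_gap: 0.399
```

```bash
python3 g.py 0.6006 0.1088 0.047 106; python3 look.py pics/s16.png
```

```text
t 24.15 tcp [0.5996 0.1083 0.1068] phi 105.96 gap 0.399 F [ 0.63 -0.33 -0.78] q [-0.    0.63  1.56  0.    0.95 -0.28] tilt [ 0.001 -0.001 -1.   ]
yaw -0.04 then tool mm [ 0.2  1.2 59.8]
[307.24113257 364.10910514] 246 104
```

View pics/s16.png

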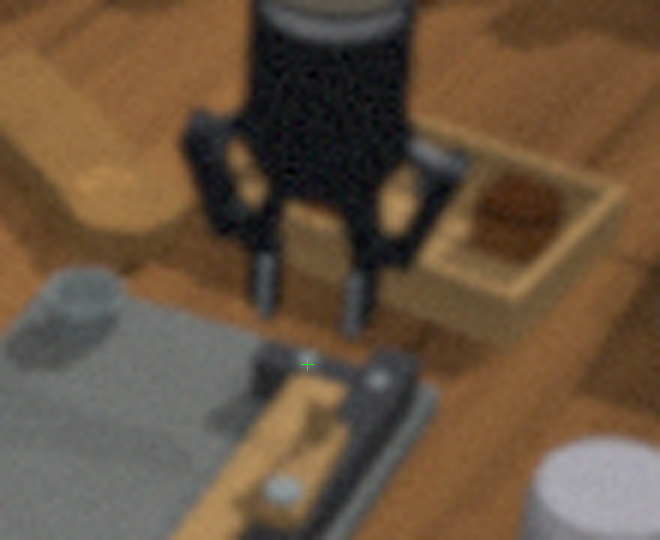

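Call:
{"api": "servo_tool", "payload": {
  "increments": [
    {"hand": 0.6, "travel": [0, 2.5, 15], "yaw": 0},
    {"hand": 0.6, "travel": [0, 0, 15], "yaw": 0},
    {"hand": 0.6, "travel": [0, 0, 10], "yaw": 0},
    {"hand": 0.6, "travel": [0, 0, 8], "yaw": 0},
    {"hand": 0.6, "travel": [0, 0, 6], "yaw": 0},
    {"hand": 0.6, "travel": [0, 0, 0], "yaw": 0},
    {"hand": 0.6, "travel": [0, 0, 0], "yaw": 0}
  ]
}}

```text
t: 24.9
tcp_pos: [0.6026, 0.1089, 0.0531]
tool_rot: [0.601, 0.799, 0.0, 0.0]
force: [-0.3, -0.0, 0.7]
finger_gap: 0.402
```

```bash
python3 g.py 0.6006 0.1088 0.047 106; python3 look.py pics/s17.png
```

```text
t 24.90 tcp [0.6026 0.1089 0.0531] phi 106.07 gap 0.402 F [-0.29 -0.05  0.67] q [-0.    0.71  1.58  0.    0.85 -0.28] tilt [-0.  0. -1.]
yaw 0.07 then tool mm [ 0.5 -1.9  6.1]
[306.79257022 368.05411419] 246 118
```

View pics/s17.png

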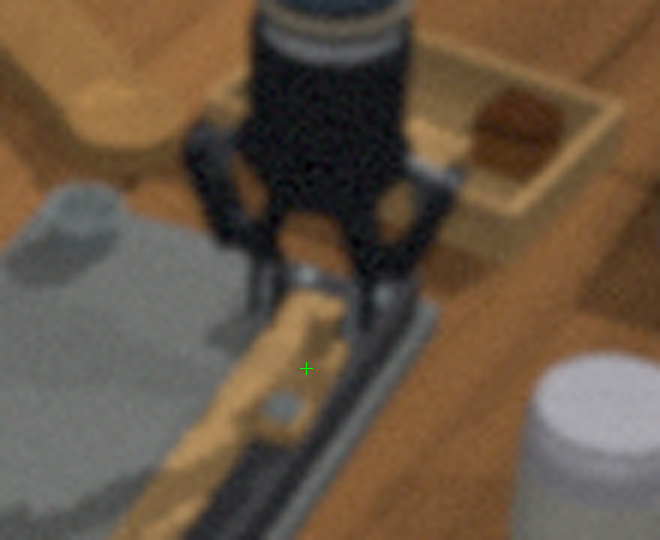

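Call:
{"api": "servo_tool", "payload": {
  "increments": [
    {"hand": 0.6, "travel": [0, 0, 4], "yaw": 0},
    {"hand": 0.6, "travel": [0, 0, 3], "yaw": 0},
    {"hand": 0.75, "travel": [0, 0, 0], "yaw": 0},
    {"hand": 0.75, "travel": [0, 0, 0], "yaw": 0},
    {"hand": 0.75, "travel": [0, 0, 0], "yaw": 0}
  ],
  "newtons": 20
}}

```text
t: 25.45
tcp_pos: [0.6027, 0.109, 0.0461]
tool_rot: [0.601, 0.799, 0.0, 0.0]
force: [0.5, 1.3, -1.4]
finger_gap: 0.252
```

```bash
python3 g.py 0.6006 0.1088 0.047 106; python3 look.py pics/s18.png
```

```text
t 25.45 tcp [0.6027 0.109  0.0461] phi 106.07 gap 0.252 F [ 0.48  1.34 -1.38] q [-0.    0.72  1.59  0.    0.83 -0.28] tilt [-0.     0.001 -1.   ]
yaw 0.07 then tool mm [ 0.4 -2.1 -0.9]
[305.98952902 367.3758316 ] 246 120
```

View pics/s18.png

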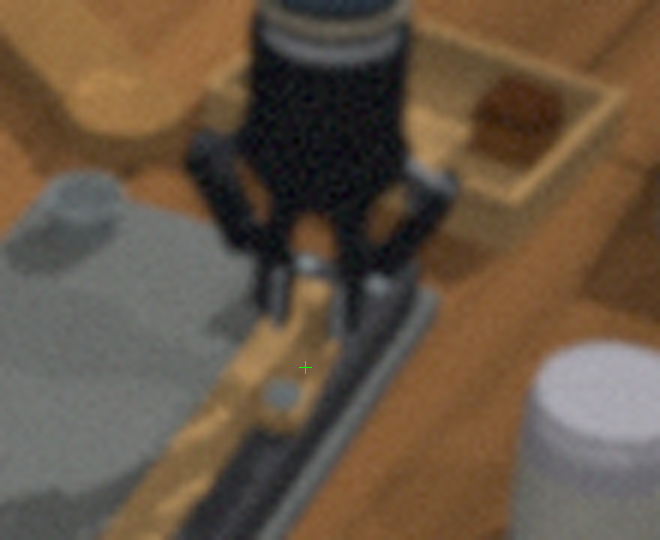

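The knob is centred between the fingers at crop (318,300). Now I'll swing it along the arc.

Call:
{"api": "servo_tool", "payload": {
  "increments": [
    {"hand": 0.75, "travel": [0, -5.3, 0], "yaw": -6},
    {"hand": 0.75, "travel": [0, -5.3, 0], "yaw": -6},
    {"hand": 0.75, "travel": [0, -5.3, 0], "yaw": -6},
    {"hand": 0.75, "travel": [0, -5.3, 0], "yaw": -6},
    {"hand": 0.75, "travel": [0, -5.3, 0], "yaw": -6},
    {"hand": 0.75, "travel": [0, -5.3, 0], "yaw": -6},
    {"hand": 0.75, "travel": [0, -5.3, 0], "yaw": -6},
    {"hand": 0.75, "travel": [0, 0, 0], "yaw": 0}
  ]
}}

```text
t: 26.3
tcp_pos: [0.5721, 0.0881, 0.0463]
tool_rot: [0.275, 0.961, -0.0, 0.0]
force: [-0.4, 0.4, -0.4]
finger_gap: 0.251
```

```bash
cat > jg.py <<'E'
from station import manip
import numpy as np
p=manip.sense()["tcp_pos"][:2];J=np.array([.5226,-.0002]);a=np.radians(5.96);R=np.array([[np.cos(a),np.sin(a)],[-np.sin(a),np.cos(a)]])
j=R@(p-J); r=j-[.0975,.05]; print("jig",j.round(4),"theta",np.degrees(np.arctan2(-r[0],r[1])).round(1),"R",np.hypot(*r).round(4))
E
python3 g.py; python3 jg.py; python3 look.py pics/s19.png
```

```text
t 26.30 tcp [0.5721 0.0881 0.0463] phi 148.03 gap 0.251 F [-0.36  0.4  -0.44] q [-0.04  0.69  1.67 -0.    0.78 -1.05] tilt [-0. -0. -1.]
jig [0.0584 0.0827] theta 50.1 R 0.0509
[303.56760535 367.70276082] 234 120
```

View pics/s19.png

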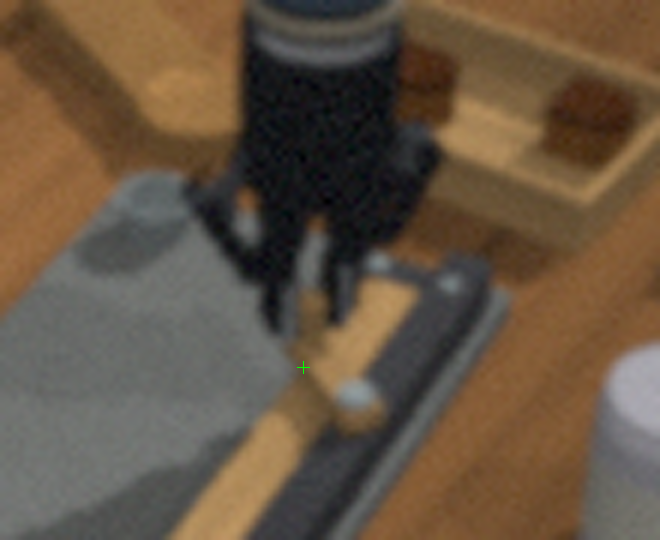

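Call:
{"api": "servo_tool", "payload": {
  "increments": [
    {"hand": 0.75, "travel": [0, -5.3, 0], "yaw": -6},
    {"hand": 0.75, "travel": [0, -5.3, 0], "yaw": -6},
    {"hand": 0.75, "travel": [0, -5.3, 0], "yaw": -6},
    {"hand": 0.75, "travel": [0, -5.3, 0], "yaw": -6},
    {"hand": 0.75, "travel": [0, -5.3, 0], "yaw": -6},
    {"hand": 0.75, "travel": [0, -5.3, 0], "yaw": -6},
    {"hand": 0.75, "travel": [0, -3, 0], "yaw": -3},
    {"hand": 0.75, "travel": [0, -2, 0], "yaw": -2},
    {"hand": 0.75, "travel": [0, 0, 0], "yaw": 0}
  ]
}}

```text
t: 27.25
tcp_pos: [0.5637, 0.0536, 0.0461]
tool_rot: [-0.078, 0.997, -0.0, -0.0]
force: [0.8, 0.7, 0.1]
finger_gap: 0.255
```

```bash
python3 g.py; python3 jg.py; python3 look.py pics/s20.png
```

```text
t 27.25 tcp [0.5637 0.0536 0.0461] phi -171.04 gap 0.255 F [0.84 0.74 0.13] q [-0.1   0.68  1.71 -0.    0.75 -1.83] tilt [ 0.  0. -1.]
jig [0.0465 0.0493] theta 90.8 R 0.0511
[306.39786042 363.01268167] 225 126
```

View pics/s20.png

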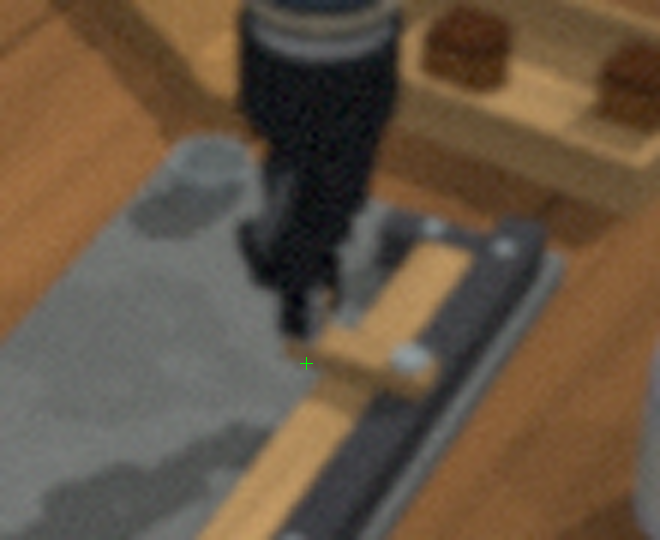

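Call:
{"api": "servo_tool", "payload": {
  "increments": [
    {"hand": 0.75, "travel": [0, -2, 0], "yaw": -1},
    {"hand": 0.75, "travel": [0, -1, 0], "yaw": -1},
    {"hand": 0.75, "travel": [0, 0, 0], "yaw": 0}
  ]
}}

```text
t: 27.6
tcp_pos: [0.5637, 0.0519, 0.0459]
tool_rot: [-0.096, 0.995, 0.001, -0.0]
force: [-0.4, 5.9, -0.8]
finger_gap: 0.246
```

At the stop (5.9 N). Next I'll back off, open, lift straight up and clear the view.

Call:
{"api": "servo_tool", "payload": {
  "increments": [
    {"hand": 0.75, "travel": [0, 2.5, 0], "yaw": 0},
    {"hand": 0.55, "travel": [0, 0, 0], "yaw": 0},
    {"hand": 0.55, "travel": [0, 0, 0], "yaw": 0},
    {"hand": 0.55, "travel": [0, 0, -20], "yaw": 0},
    {"hand": 0.55, "travel": [0, 0, -40], "yaw": 0},
    {"hand": 0.55, "travel": [0, 0, -40], "yaw": 0},
    {"hand": 0.55, "travel": [12, -40, 0], "yaw": 0},
    {"hand": 0.55, "travel": [12, -40, 0], "yaw": 0},
    {"hand": 0.55, "travel": [12, -40, 0], "yaw": 0},
    {"hand": 0.55, "travel": [12, -40, 0], "yaw": 0},
    {"hand": 0.55, "travel": [12, -40, 0], "yaw": 0},
    {"hand": 0.55, "travel": [12, -40, 0], "yaw": 0},
    {"hand": 0.55, "travel": [12, -40, 0], "yaw": 0},
    {"hand": 0.55, "travel": [12, -40, 0], "yaw": 0},
    {"hand": 0.55, "travel": [12, -40, 0], "yaw": 0},
    {"hand": 0.55, "travel": [0, 0, 0], "yaw": 0},
    {"hand": 0.55, "travel": [0, 0, 0], "yaw": 0}
  ]
}}

```text
t: 29.3
tcp_pos: [0.526, -0.3219, 0.1456]
tool_rot: [-0.095, 0.995, 0.0, -0.0]
force: [-1.1, 0.2, 0.1]
finger_gap: 0.449
```

```bash
python3 g.py; python3 chk.py t21; python3 - <<'E'
from h import *
d=pickle.load(open("t21.pkl","rb"));cv2.imwrite("pics/t21f.png",d["pixels"])
E
```

```text
t 29.30 tcp [ 0.526  -0.3219  0.1456] phi -169.07 gap 0.449 F [-1.11  0.22  0.11] q [-0.73  0.59  1.51  0.    1.04 -2.49] tilt [ 0.001  0.001 -1.   ]
```

View pics/t21.png

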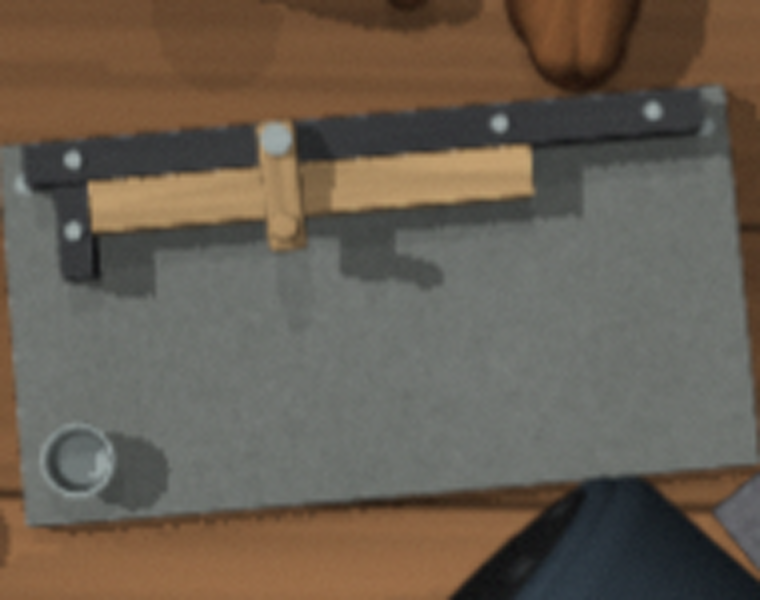

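View pics/t21f.png

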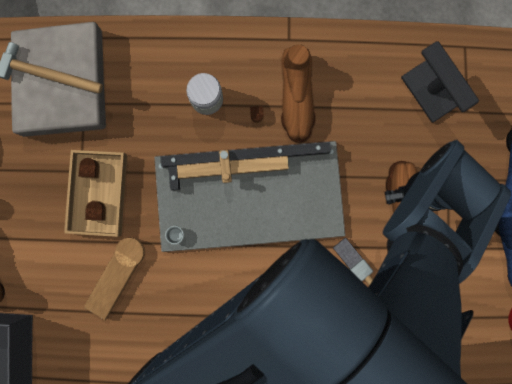

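The button is square across the strip, the strip is in its corner and the heel is in the tray. I'll run a last numeric check against the first picture and then hand in.

```bash
python3 - <<'E'
from h import *
from station import manip
d=pickle.load(open("t21.pkl","rb"))
f=lambda p:(np.array(p,float)+.5)/4-.5+np.array([155,120])
J=np.array([.5226,-.0002]);a=np.radians(5.96);R=np.array([[np.cos(a),np.sin(a)],[-np.sin(a),np.cos(a)]])
g=lambda p,z:((plane(d,f(p),z)[:,:2]-J)@R.T)
print("stripnear",g([[92,232],[533,195]],.046).round(4),"stop",g([[97,275]],.046).round(4))
k=g([[285,226]],.087)[0]-g([[276,139]],.065)[0]; print("knob rel piv",k.round(4),"theta",np.arctan2(-k[0],k[1]))
h=plane(d,[[95,211.5]],.038)[0]; print("heel top",h)
c=manip.snapshot("scene")["pixels"]; cv2.imwrite("pics/s22.png",c)
E
```

```text
stripnear [[ 0.0555  0.1624]
 [ 0.0555 -0.0963]] stop [[0.0301 0.1614]]
knob rel piv [-0.0525 -0.0021] theta 1.611463912152084
heel top [0.47726926 0.36329712 0.038     ]
```

View pics/s22.png

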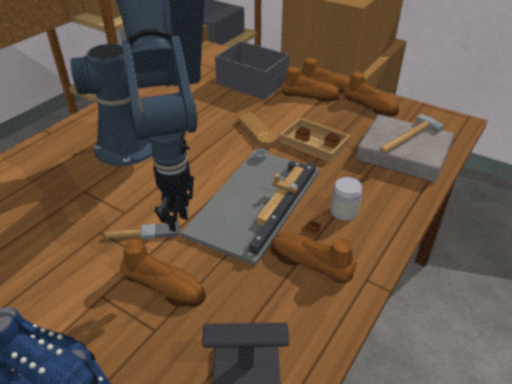

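All the bystanders are where they were, the brush at (143,233) and the near last at (160,272). The gripper hangs free at about z=0.15.

```bash
python3 -c "
from station import manip
print(manip.sign_off())"
```

```text
the job is handed in; nothing more can be done
None
```

The jig is set up and the job is handed in at about 29 s of the 72 s; no verdict was reported. I put the heel block in the tray, slid the strip flat into the corner of rail and end stop, and swung the turn-button square across it to its stop.

**Last checks**
- **Strip:** its near face measures 55.5 mm from the jig's centre line at both ends, against 55 mm when flush. Its left end is at y = 162.4 mm, with the stop face at 161.4 mm; that overlap is within camera error. It was hard up against the stop when pushed: a 2 mm further command moved the tool 0.1 mm and raised the force to 9.8 N.
- **Turn-button:** about 1.61 rad by camera, which is at its 1.6 stop within error; the push met about 6 N there.
- **Heel block:** flat in the near half of the tray, about 45 mm from the tray's centre and clear of the walls.
- **Other things on the bench:** everything I could see is where it was in the first pictures, by eye only. The gripper hung free at the end.

**What disagreed:** the fingertips sit about 24 mm higher than the reported TCP when shut, and about 38 mm higher when open. My first push therefore passed over the strip without touching it. I measured the offset in the picture, lowered the tool to allow for it, and the next push worked. The heel was probably gripped only near its top for the same reason, but it held.

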